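# Assemble a power module: heat sink, two boards and the clip-on cover

## Task

Build up the power module in the black chassis: lay the heat sink flat in the yellow-rimmed pocket, stand the green board centred on the heat sink, then stand the red board centred on the green board, each lined up with the chassis. Last, put the blue cover over the stack and push it straight down until it is fully home under both spring clips. Leave the meter, the screw tray and the screwdriver where they are.

Things in the scene. Friction and masses are not known exactly. Their poses are not given: they have to be found in the camera images.
- chassis: Fixed black plate 150 x 116 x 8 mm; origin centre of underside, x along its long side. On top a yellow rim (8 high, 4 thick) round a pocket 102 x 72, floor at z 8. At each x end a steel spring clip, 40 wide: its round nose (z 23.5, 68 mm from centre) yields outward; above it flares out as lead-in to z 52. Seated heights above this origin: heat sink 8, green board 14, red board 40, cover 8 mm.
- heat_sink: Origin: centre of underside, z up, x along long side; same if turned half round. Bare aluminium heat sink: plate 86 x 56, 6 mm thick; central block of fins 44 (x) by 20 (y), z 6 to 22, to grip across the 20. Lies plate down on the pocket floor, fins up.
- green_board: Origin: centre of underside, z up, x along long side; same if turned half round. Green circuit board 84 x 54, 4 mm thick (z 22 to 26), on four brass legs 22 high, 8 across, at x +-33, y +-20. Origin level with the feet. Grip: black block in the middle, 30 (x) by 22 (y), z 26 to 44. Its feet stand on the heat sink's plate, astride the fins.
- red_board: Origin: centre of underside, z up, x along long side; same if turned half round. Red circuit board 84 x 54, 4 mm thick (z 22 to 26), on four brass legs 22 high, 8 across, at x +-32, y +-18. Origin level with the feet. Grip: white block in the middle, 30 (x) by 22 (y), z 26 to 44. Its feet stand on the green board's corners.
- cover: Origin: centre of underside, x along long side. Blue metal box open below, 134 x 104 outside, 4 mm walls, 82 deep inside, top at z 86. Grip: grey block on top, 46 (x) by 20 (y), z 86 to 106. Bead 4 mm proud on each x end wall at z 8: pushed down with 10 to 20 N on top, it snaps under the clips; lower edge then stands on the chassis plate outside the rim. Merely set down it stays 15 mm too high.
- meter: Bystander: grey hand meter 70 x 140 x 32 mm lying beyond the work. Origin: centre of underside.
- screw_tray: Bystander: orange open tray 70 x 110 x 30 mm beyond the work. Origin: centre of underside.
- screwdriver: Bystander: screwdriver lying on the bench beyond the chassis. Origin: on its underside, near the middle.
Not all that is in view belongs to the job. What is meant by the green_board is not grey, and is the larger of those in its own colour.

How it is judged:
On the way, in this order (a step that is already met when the one before it is completed fails the run):
1. The heat sink lies flat in the chassis pocket, let go (z of heat_sink in the frame of chassis between 0.004 and 0.012 m and horizontal distance between heat_sink and chassis below 0.012 m and angle between heat_sink's own z axis and vertical below 0.08 rad and angle between the x axis of heat_sink and the x axis of chassis, either way round below 0.2 rad and linear speed of heat_sink below 0.02 m/s and angular speed of heat_sink below 0.2 rad/s and contact force between heat_sink and the fingers below 0.1 N), for 0.2 s.
2. The green board stands on the heat sink, let go (z of green_board in the frame of chassis between 0.01 and 0.018 m and horizontal distance between green_board and chassis below 0.012 m and angle between green_board's own z axis and vertical below 0.08 rad and angle between the x axis of green_board and the x axis of chassis, either way round below 0.2 rad and linear speed of green_board below 0.02 m/s and angular speed of green_board below 0.2 rad/s and contact force between green_board and the fingers below 0.1 N), for 0.2 s.
3. The red board stands on the green board, let go (z of red_board in the frame of chassis between 0.036 and 0.044 m and horizontal distance between red_board and chassis below 0.012 m and angle between red_board's own z axis and vertical below 0.08 rad and angle between the x axis of red_board and the x axis of chassis, either way round below 0.2 rad and linear speed of red_board below 0.02 m/s and angular speed of red_board below 0.2 rad/s and contact force between red_board and the fingers below 0.1 N), for 0.2 s.
4. The cover is pushed fully home under both spring clips, let go (z of cover in the frame of chassis between 0.004 and 0.012 m and horizontal distance between cover and chassis below 0.012 m and angle between cover's own z axis and vertical below 0.08 rad and angle between the x axis of cover and the x axis of chassis, either way round below 0.12 rad and linear speed of cover below 0.02 m/s and angular speed of cover below 0.2 rad/s and contact force between cover and the fingers below 0.1 N), for 0.2 s.
At the end, for the whole second after the job is handed in: Above the chassis underside: heat sink 8 mm, green board 14, red board 40, cover 8 (each within 4 mm); each within 12 mm of the chassis centre, level within 0.08 rad, long side along the chassis within 0.2 rad (cover 0.12); all at rest and let go (all of step 1 and all of step 2 and all of step 3 and all of step 4); the robot touches nothing.
It fails at once if The meter was moved by more than 30 mm (distance of meter from where it was at the start of the episode above 0.03 m).
It fails at once if The screw tray was moved by more than 30 mm (distance of screw_tray from where it was at the start of the episode above 0.03 m).
It fails at once if The screwdriver was moved by more than 30 mm (distance of screwdriver from where it was at the start of the episode above 0.03 m).
It also fails if it takes over 128 s, if anything falls off the work surface, if the arm or the gripper's body presses on something with over 40 N, if the wrist force passes 120 N, or if a joint passes its speed limit or range.

## Robot

A 6-joint arm with a two-finger parallel gripper is mounted at the origin on the work surface. World frame = base frame: x ahead of the robot, y to its left, z up, the work surface at z = 0. Lengths are in m, angles in rad, forces in N, time in s.
With the tool pointing down it reaches from about 0.3 to 0.775 m from the base axis. Payload 14.6 kg.
Tool frame: the origin (TCP) lies where the fingers leave the gripper's body, on its centre line; the fingertips stand 97 mm ahead of it and the grasp point (between the pads) lies 78 mm ahead of it (ctrl.finger_overhang is the distance from the TCP to the fingertips, in m); z points along the fingers, y is the direction in which the jaws open and shut (so a half turn about z gives the same grasp; the last joint's range is limited). The gripper opens to 94 mm and grips with 3 to 60 N. Pads are 16 mm wide; open, the fingers measure 119 mm over their backs; the gripper's body (75 mm by 177 mm) begins 78 mm behind the grasp point.
Start: joints at [-0.067, 0.3, 1.521, -0, 1.321, -0.067], TCP at [0.55, -0, 0.303] pointing down, gripper open.
Joint ranges: [-3.03, 3.03], [-0.79, 2.21], [0.23, 2.52], [-1.04, 4.18], [0, 3.07], [-2.55, 2.55]. Speed limits (rad/s): [2.22, 2.22, 2.57, 3.14, 3.14, 3.14].

## Interface

Orientations are given as [roll, pitch, yaw] about the fixed x, y, z axes, in that order (R = Rz(yaw) Ry(pitch) Rx(roll)).
In Python, from station import ctrl, imaging, hand_in gives the robot as it stands.
- The arm moves only by the shell command python3 -m pendant 'ROWS' [FORCE]. ROWS is JSON, a list of rows, each a list of 7 numbers: the shift along the tool's x, y, z normalised to -1 to 1, where 1 is 120 mm, then the turn, a rotation vector about the tool's x, y, z normalised to -1 to 1, where 1 is 30 degrees, then the closure, from -1 (fully open) to 1 (shut). A call has 1 to 10 rows; each row shifts and turns the commanded pose from where the row before left it, along the tool's axes as they then stand; what a row does not reach is not made up. A row lasts 1/12 s, in which the tool goes at most 41.7 mm and 7.16 degrees, less where a joint would pass 70% of its speed; a pose out of reach is approached as far as the arm can. A call with a number of a shift or a turn outside -1 to 1 is refused whole. A call with a gripper value outside its range is refused whole. The fingers move at their own pace and stop on an object; FORCE is the grip in N (left out, the last holds). Time passes only in rows, so rows that do not move let the fingers close. It gives the time, the measured TCP pose, the force and the opening at its end, in the units of the state.
- ctrl.get_obs(): the state, without advancing time (a new reading comes with each control period).
- imaging.camera(name): name is "scene" or "side" or "wrist"; returns a dict with "image" (400x640x3 uint8, red, green, blue), "mtx" (3x3 intrinsics, pixels), "rvec" (rotation vector, rad) and "tvec" (3), from world to camera coordinates, as OpenCV has them. Camera axes: x right, y down, z forward; pixel columns grow to the right and rows downward; lengths in m; the calibration is good to about 2 mm. A picture is of the moment at which its call begins. There is no depth.
- hand_in(): hands the job in, once; it reports no verdict.
The state is a dict: "time_s": time; "qpos": joint angles; "joint_vel": joint speeds; "tau": joint torques, N m; "ee_pos": TCP position; "eef_rot": TCP orientation; "force": force on the tool from outside, world axes, zero at the start; "moment": the same for the moment, N m; "grip_width": finger opening in m.
Only numpy, scipy, OpenCV 4.12 (cv2) and the standard library are available. Lean on these libraries where they do the work, as an engineer would, in place of code of your own. Each camera call takes 0.05 s, during which the arm holds its last target.

## Working session

There is one attempt and no reset: what is moved stays moved. The work goes in short steps, Python scripts to look and compute and a shell command to move; the robot and the scene stay as the last step left them, time stands still between calls to the robot, and variables do not carry over. Pictures are saved under pics/ and viewed, and the job is handed in when it is done.

```bash
ls; mkdir -p pics; python3 - <<'E'
from station import ctrl, imaging
import cv2
print(ctrl.get_obs())
for n in ["scene","side","wrist"]:
    c=imaging.camera(n); cv2.imwrite(f"pics/{n}0.png",c["image"][:,:,::-1]); print(n,c["mtx"],c["rvec"],c["tvec"])
E
```

```text
pics
{'time_s': 0.0, 'qpos': array([-6.65972301e-02,  3.00481624e-01,  1.52155573e+00,  3.18919070e-07,
        1.32069465e+00, -6.66021412e-02]), 'joint_vel': array([-0.00015969, -0.00145143,  0.00044292,  0.00255343, -0.00046221,
        0.00070417]), 'tau': array([-1.53750298e-03, -5.31805658e+01, -3.52735734e+01,  7.07558286e-02,
        2.43994006e-02, -4.79655944e-05]), 'ee_pos': array([5.49859266e-01, 8.03009980e-06, 3.02091219e-01]), 'eef_rot': array([-3.14045585e+00, -7.61350944e-05,  1.57080112e+00]), 'force': array([ 0.5692573 ,  0.23519905, -0.37155898]), 'moment': array([ 0.00830843,  0.00418591, -0.00749168]), 'grip_width': 0.09409627130332812}
scene [[460.5675801    0.         327.8015618 ]
 [  0.         460.5675801  200.02094403]
 [  0.           0.           1.        ]] [ 0.70314503  2.47950719 -1.28451166] [ 0.4553503  -0.12956324  1.44124906]
side [[401.59313653   0.         316.52333359]
 [  0.         401.59313653 203.92621058]
 [  0.           0.           1.        ]] [ 2.46449952 -0.04216263  0.01649248] [-0.54587316  0.02980104  1.12994824]
wrist [[290.67662603   0.         324.15910278]
 [  0.         290.67662603 199.70955763]
 [  0.           0.           1.        ]] [-2.90756607e+00 -2.59752362e-04  1.04861951e-03] [-0.55108482 -0.0233728   0.38949529]
```

View pics/scene0.png

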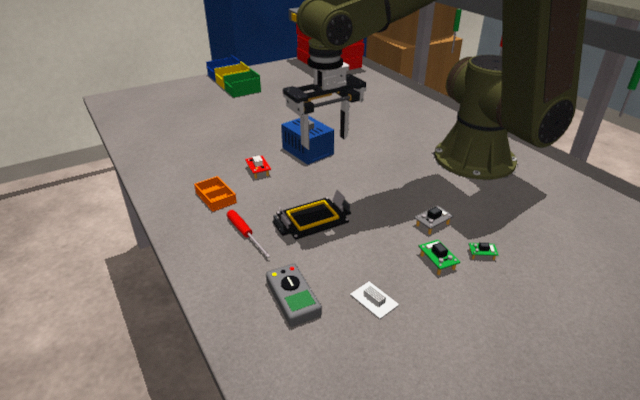

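View pics/side0.png

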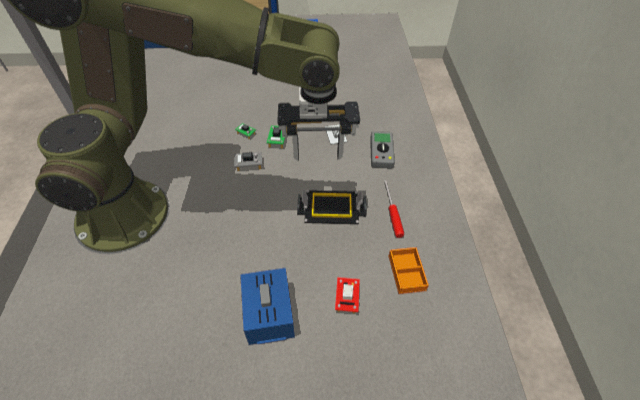

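View pics/wrist0.png

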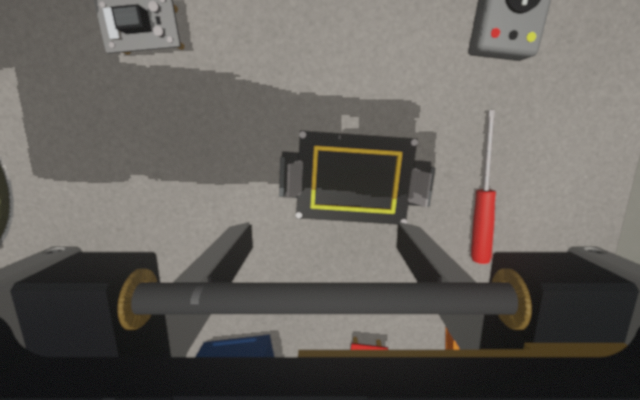

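```bash
cat > h.py <<'E'
import numpy as np, cv2, pickle
from scipy.optimize import least_squares
def snap(n,tag):
    from station import imaging
    c=imaging.camera(n); pickle.dump(c,open(f"pics/{n}{tag}.pkl","wb")); cv2.imwrite(f"pics/{n}{tag}.png",c["image"][:,:,::-1]); return c
def load(n,tag): return pickle.load(open(f"pics/{n}{tag}.pkl","rb"))
def crop(c,u,v,w,h,s,name):
    im=np.ascontiguousarray(c["image"][v:v+h,u:u+w,::-1]); im=cv2.resize(im,None,fx=s,fy=s,interpolation=cv2.INTER_CUBIC)
    for k in range(0,w,20):
        cv2.line(im,(k*s,0),(k*s,6),(0,255,255),1); cv2.putText(im,str(u+k),(k*s+2,16),0,.4,(0,255,255),1)
    for k in range(0,h,20):
        cv2.line(im,(0,k*s),(6,k*s),(0,255,255),1); cv2.putText(im,str(v+k),(8,k*s+4),0,.4,(0,255,255),1)
    cv2.imwrite("pics/"+name+".png",im)
def ray(c,uv,z):
    R=cv2.Rodrigues(np.array(c["rvec"],float))[0]; t=np.array(c["tvec"],float).ravel()
    d=R.T@np.linalg.solve(c["mtx"],[uv[0],uv[1],1]); o=-R.T@t
    return o+d*(z-o[2])/d[2]
def proj(c,P): return cv2.projectPoints(np.array(P,float).reshape(-1,3),np.array(c["rvec"],float),np.array(c["tvec"],float),c["mtx"],None)[0].reshape(-1,2)
def fit(obs,x0,z0=0.0):
    """obs: list (cam, uv, modelpt) ; pose x,y,yaw at z0"""
    def f(p):
        c,s=np.cos(p[2]),np.sin(p[2]); r=[]
        for cam,uv,m in obs:
            r+=list(proj(cam,[p[0]+c*m[0]-s*m[1],p[1]+s*m[0]+c*m[1],z0+m[2]])[0]-uv)
        return np.array(r)
    s=least_squares(f,x0,loss="soft_l1"); return s.x,np.abs(s.fun).reshape(-1,2).round(1)
E
python3 - <<'E'
from h import *
for n in ["scene","side","wrist"]: snap(n,"a")
s,d,w=[load(n,"a") for n in ["scene","side","wrist"]]
for c in (s,d,w):
    R=cv2.Rodrigues(c["rvec"])[0]; print(-R.T@c["tvec"].ravel(), R[2])
crop(s,330,190,180,140,4,"s1"); crop(s,200,100,180,150,4,"s2")
crop(d,220,110,190,150,4,"d1"); crop(d,220,180,190,170,4,"d2")
crop(w,260,100,200,140,4,"w1")
E
```

```text
[1.05500606 0.81999161 0.71826552] [-0.43710455 -0.69183237 -0.57472392]
[ 0.52077179 -0.70291308  0.90019919] [ 0.0226168   0.62589662 -0.77957802]
[0.55138476 0.06763637 0.38413712] [-1.98431267e-04 -2.31927254e-01 -9.72733113e-01]
```

View pics/s1.png

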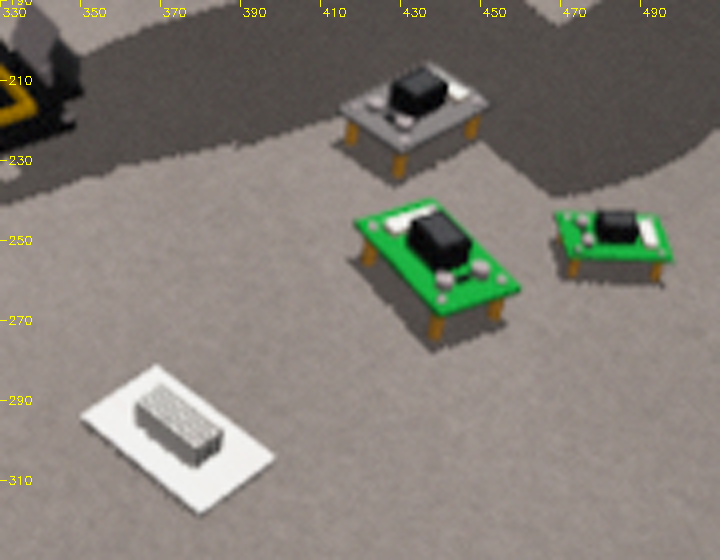

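View pics/s2.png

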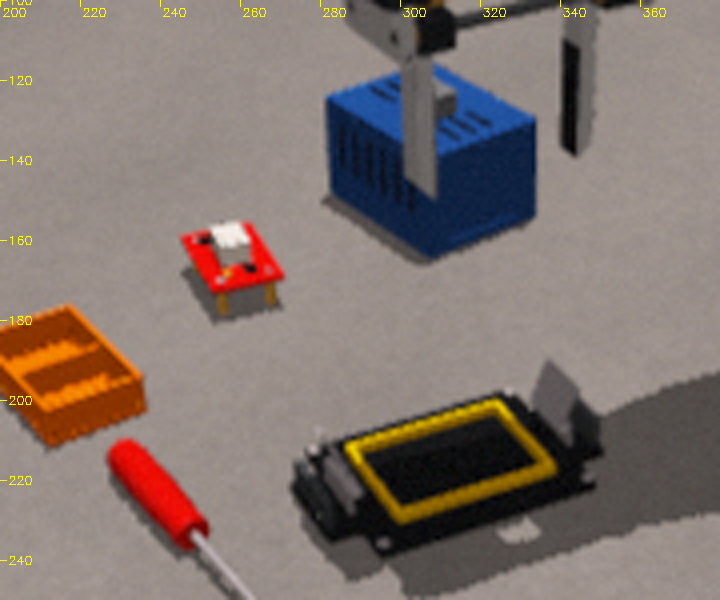

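View pics/d1.png

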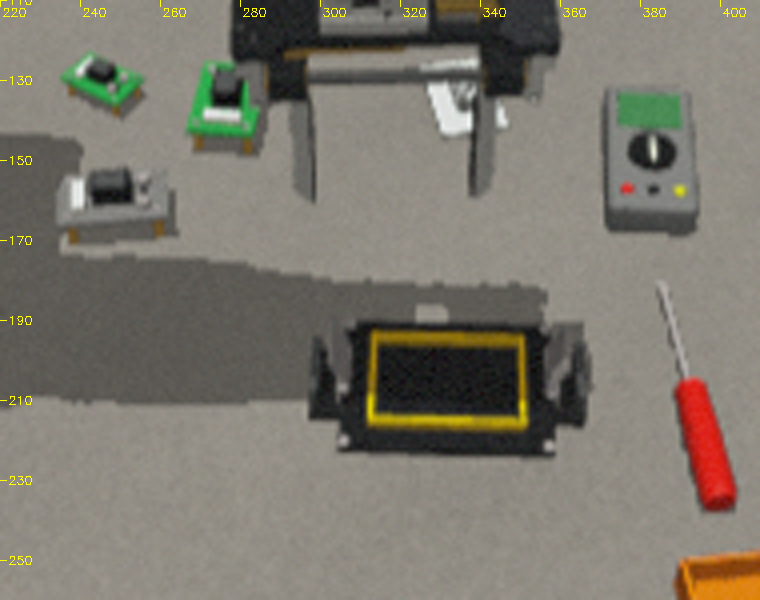

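View pics/d2.png

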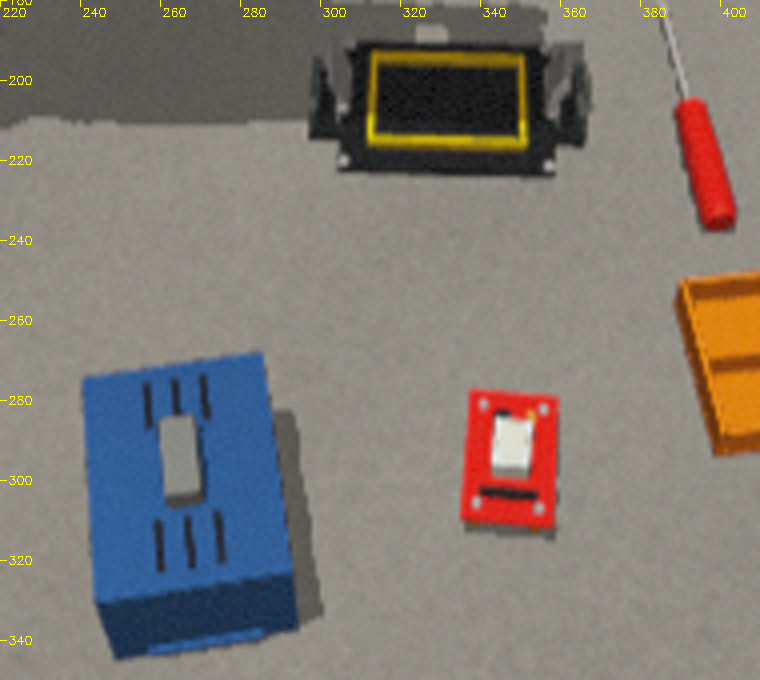

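View pics/w1.png

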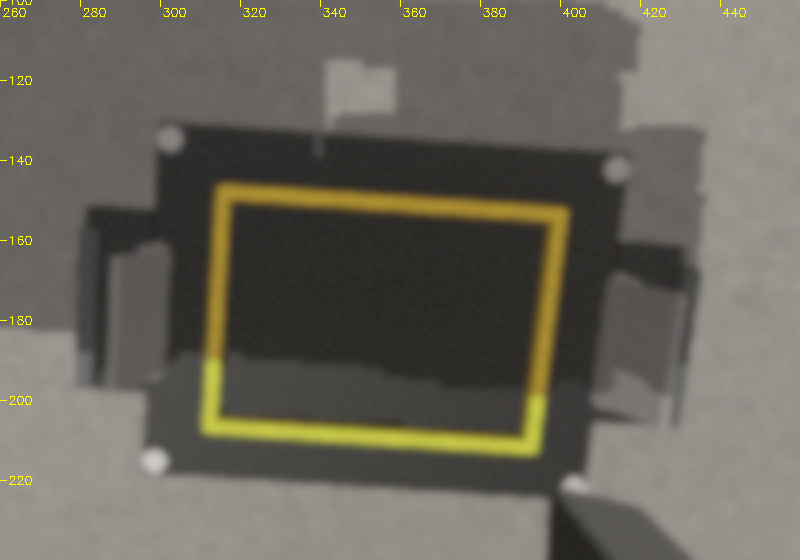

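```bash
cat > m.py <<'E'
from h import *
s,d,w=[load(n,"a") for n in ["scene","side","wrist"]]
def P(L,W,z): return [np.array(p) for p in [(-L/2,-W/2,z),(L/2,-W/2,z),(L/2,W/2,z),(-L/2,W/2,z)]]
O=[.4,.4]
def ob(cam,uvs,pts): return [(cam,np.array(u)-O,p) for u,p in zip(uvs,pts) if u]
def go(n,obs,x0):
    for lab,o in [("all",obs)]+[(k,[q for q in obs if q[0] is c]) for k,c in (("s",s),("d",d),("w",w))]:
        if len(o)>1:
            x,r=fit(o,x0); print(n,lab,x.round(4),np.degrees(x[2]).round(1),"max",r.max())
go("chassis",ob(w,[(310,208.2),(395,214),(402.5,151.7),(314,145.7)],P(.11,.08,.016))
 +ob(d,[(311.7,216.5),(351.7,217),(351.2,193),(312.5,193)],P(.11,.08,.016))
 +ob(s,[(324.2,199.5),(286.2,211),(300.5,230.5),(339,217)],P(.11,.08,.016)),[.57,.1,0])
go("hs",ob(s,[(350,293.7),(380.5,319),(398.7,304.2),(368.7,281.2)],P(.086,.056,.006)),[.6,.3,1])
for t in (1,):
  go("green",ob(s,[(418.7,246),(440,268.5),(460,262.5),(439.5,240)],P(.084,.054,.026))+ob(d,[(284.2,144.2),None,None,(266.7,143.7)],P(.084,.054,.026)),[.45,.3,1.5])
go("red",ob(s,[(245,159.5),(254,173),(271,168.5),(261.7,155.5)],P(.084,.054,.026))+ob(d,[(358.2,312.5),(359.2,279.2),(337.5,277.5),(335.2,310.5)],P(.084,.054,.026)),[.6,-.1,1.5])
go("cover",ob(s,[(281.5,124.2),(307.5,139.2),(334,130),(309,115)],P(.134,.104,.086))+ob(d,[(294.2,323.2),(285.5,268),(240.5,274.7),(243.7,330.5)],P(.134,.104,.086)),[.4,-.1,1.5])
for n,c,u,z in [("meter",d,(383,150),.03),("drv",d,(396,205),.01),("tip",d,(385,182),.0),("tray",d,(408,270),.03),("sm green",s,(484,248),.02),("grey",s,(434,216),.02)]: print(n,ray(c,u,z).round(3))
E
python3 m.py
```

```text
chassis all [ 0.5898  0.0057 -0.0663] -3.8 max 1.8
chassis s [ 0.587   0.006  -0.0538] -3.1 max 1.2
chassis d [ 0.5882  0.0041 -0.0552] -3.2 max 1.2
chassis w [ 0.5908  0.0055 -0.0674] -3.9 max 0.8
hs all [0.6195 0.3126 1.74  ] 99.7 max 0.6
hs s [0.6195 0.3126 1.74  ] 99.7 max 0.6
green all [0.4262 0.2938 1.4301] 81.9 max 1.5
green s [0.4252 0.294  1.4075] 80.6 max 0.6
green d [0.4259 0.291  1.5011] 86.0 max 0.3
red all [ 0.6083 -0.2771  1.4526] 83.2 max 0.9
red s [ 0.6067 -0.2788  1.4697] 84.2 max 0.6
red d [ 0.609  -0.2769  1.4445] 82.8 max 0.4
cover all [ 0.4227 -0.3076  1.7038] 97.6 max 1.8
cover s [ 0.4184 -0.3098  1.6854] 96.6 max 0.6
cover d [ 0.4238 -0.3079  1.7071] 97.8 max 0.7
meter [0.761 0.204 0.03 ]
drv [0.772 0.    0.01 ]
tip [ 0.756  0.097 -0.   ]
tray [ 0.763 -0.22   0.03 ]
sm green [0.317 0.33  0.02 ]
grey [0.332 0.178 0.02 ]
```

```bash
python3 -m pendant '[[0.29,0.065,0,0,0,0,-1],[0.29,0.065,0,0,0,0,-1],[0.29,0.065,0,0,0,0,-1],[0.29,0.065,0,0,0,0,-1],[0.29,0.065,0,0,0,0,-1],[0.29,0.065,0,0,0,0,-1],[0.29,0.065,0,0,0,0,-1],[0.29,0.065,0,0,0,0,-1],[0.29,0.065,0,0,0,0,-1]]' ; python3 -m pendant '[[0,0,0,0,0,-0.16,-1],[0,0,0,0,0,-0.16,-1],[0,0,0,0,0,0,-1],[0,0,0,0,0,0,-1]]'
python3 - <<'E'
from h import *
w=snap("wrist","b")
E
```

```text
time_s: 1.05
ee_pos: [0.6202, 0.315, 0.3025]
eef_rot: [-3.141, 0.0, 1.571]
force: [0.3, -0.3, -0.1]
grip_width: 0.0939
time_s: 1.38
ee_pos: [0.6202, 0.3131, 0.3025]
eef_rot: [-3.141, 0.0, 1.736]
force: [0.1, -0.1, 0.3]
grip_width: 0.0939
```

View pics/wristb.png

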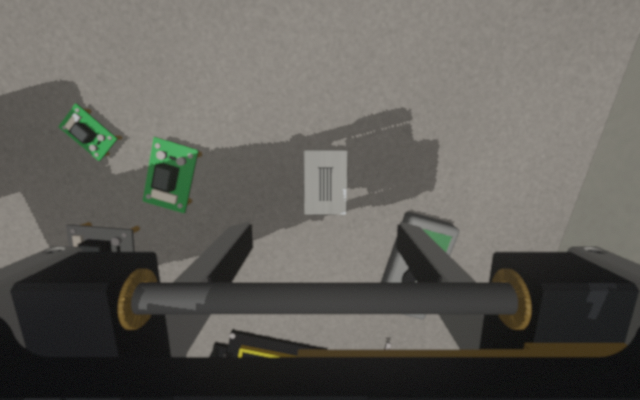

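```bash
python3 - <<'E'
from h import *
w=load("wrist","b")
crop(w,280,130,100,100,7,"wb1"); crop(w,120,120,110,110,7,"wb2")
E
```

```text
(no output)
```

View pics/wb1.png

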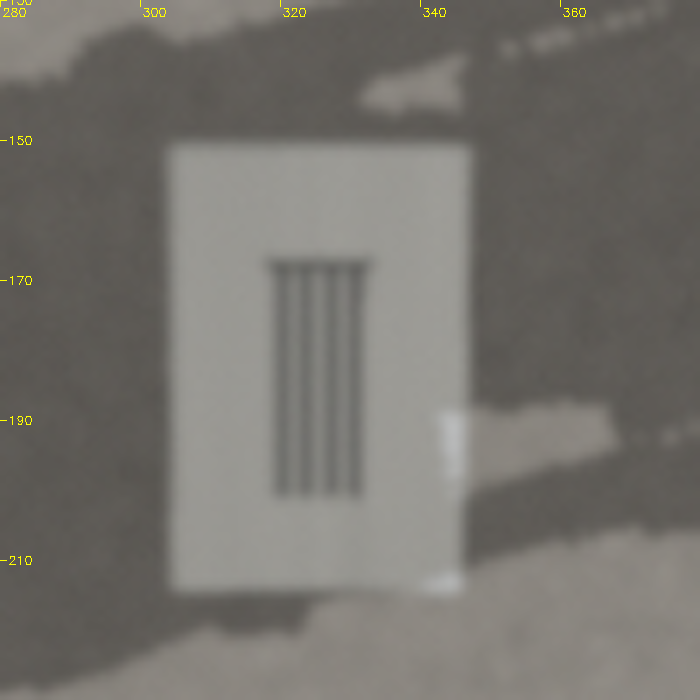

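View pics/wb2.png

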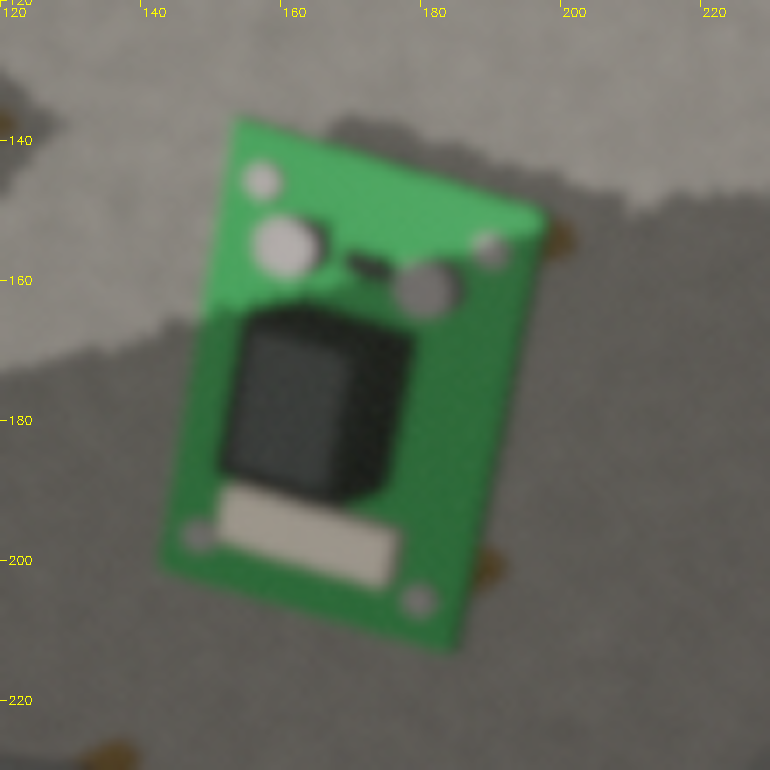

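```bash
python3 - <<'E'
from m import *
w=load("wrist","b"); O=[.4,.4]
print("---")
print(fit(ob(w,[(346.3,214.3),(347.3,150.7),(303.9,150.6),(304.1,214.3)],P(.086,.056,.006)),[.62,.31,1.7]))
print(fit(ob(w,[(185,213.1),(198.1,149.6),(153.7,136.9),(142.9,201.4)],P(.084,.054,.026)),[.42,.29,1.4]))
E
```

```text
chassis all [ 0.5898  0.0057 -0.0663] -3.8 max 1.8
chassis s [ 0.587   0.006  -0.0538] -3.1 max 1.2
chassis d [ 0.5882  0.0041 -0.0552] -3.2 max 1.2
chassis w [ 0.5908  0.0055 -0.0674] -3.9 max 0.8
hs all [0.6195 0.3126 1.74  ] 99.7 max 0.6
hs s [0.6195 0.3126 1.74  ] 99.7 max 0.6
green all [0.4262 0.2938 1.4301] 81.9 max 1.5
green s [0.4252 0.294  1.4075] 80.6 max 0.6
green d [0.4259 0.291  1.5011] 86.0 max 0.3
red all [ 0.6083 -0.2771  1.4526] 83.2 max 0.9
red s [ 0.6067 -0.2788  1.4697] 84.2 max 0.6
red d [ 0.609  -0.2769  1.4445] 82.8 max 0.4
cover all [ 0.4227 -0.3076  1.7038] 97.6 max 1.8
cover s [ 0.4184 -0.3098  1.6854] 96.6 max 0.6
cover d [ 0.4238 -0.3079  1.7071] 97.8 max 0.7
meter [0.761 0.204 0.03 ]
drv [0.772 0.    0.01 ]
tip [ 0.756  0.097 -0.   ]
tray [ 0.763 -0.22   0.03 ]
sm green [0.317 0.33  0.02 ]
grey [0.332 0.178 0.02 ]
---
(array([0.62279325, 0.31348829, 1.73160451]), array([[0.4, 0.4],
       [0.1, 0.3],
       [0.1, 0.4],
       [0.5, 0.3]]))
(array([0.4300593 , 0.29421231, 1.43970431]), array([[0.1, 0.2],
       [0.2, 0.2],
       [0. , 0.4],
       [0.1, 0. ]]))
```

```bash
python3 -m pendant '[[0,0.01,0.3,0,0,0,-1],[0,0,0.3,0,0,0,-1],[0,0,0.3,0,0,0,-1],[0,0,0.3,0,0,0,-1],[0,0,0.2,0,0,0,-0.5],[0,0,0.15,0,0,0,-0.2],[0,0,0.08,0,0,0,-0.2],[0,0,0,0,0,0,-0.2]]' 30;
python3 - <<'E'
from h import *
w=snap("wrist","c");snap("scene","c"); crop(load("scene","c"),300,220,150,110,5,"sc")
E
```

```text
time_s: 2.1
ee_pos: [0.6209, 0.3128, 0.105]
eef_rot: [-3.139, 0.001, 1.736]
force: [0.3, 0.1, -0.5]
grip_width: 0.071
```

View pics/sc.png

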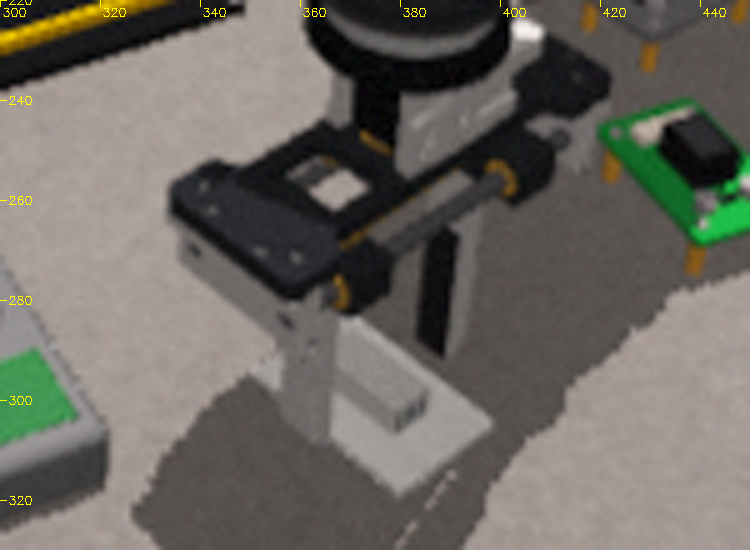

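```bash
python3 -m pendant '[[0,0,0,0,0,0,0.3],[0,0,0,0,0,0,1],[0,0,0,0,0,0,1],[0,0,0,0,0,0,1],[0,0,0,0,0,0,1],[0,0,0,0,0,0,1],[0,0,0,0,0,0,1],[0,0,0,0,0,0,1]]' 30; python3 -m pendant '[[0,0,-0.1,0,0,0,1],[0,0,-0.2,0,0,0,1],[0,0,-0.3,0,0,0,1],[0,0,-0.3,0,0,0,1],[0,0,0,0,0,0,1]]'
python3 - <<'E'
from h import *
c=snap("scene","d"); crop(c,300,160,150,150,4,"sd");snap("wrist","d")
E
```

```text
time_s: 2.87
ee_pos: [0.6214, 0.3134, 0.1072]
eef_rot: [3.141, -0.0, 1.738]
force: [-1.0, -0.3, 0.9]
grip_width: 0.0197
time_s: 3.28
ee_pos: [0.6229, 0.3141, 0.2243]
eef_rot: [3.131, -0.003, 1.738]
force: [0.6, 0.1, -0.3]
grip_width: 0.0193
```

View pics/sd.png

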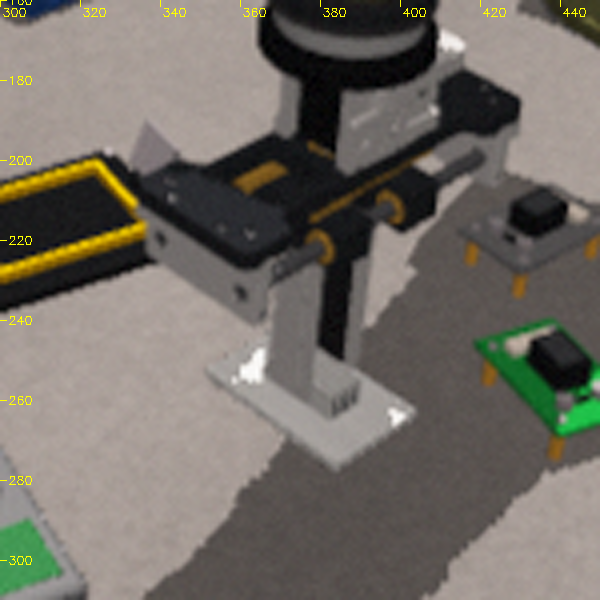

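View pics/wristd.png

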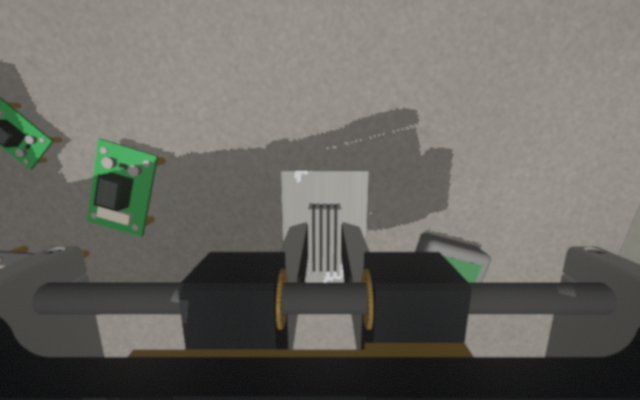

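```bash
cat > plan.py <<'E'
import sys, numpy as np
from scipy.spatial.transform import Rotation as Ro
from station import ctrl
o=ctrl.get_obs(); p=np.array(o["ee_pos"]); R=Ro.from_euler("xyz",o["eef_rot"])
t=[float(a) for a in sys.argv[1:]]  # x y z yawdeg
print("tool shift units",(R.inv().apply(np.array(t[:3])-p)/.12).round(3))
T=Ro.from_euler("xyz",[np.pi,0,np.radians(t[3])])
print("turn units",(np.degrees((R.inv()*T).as_rotvec())/30).round(3), "q",np.round(o["qpos"],3))
E
python3 -m pendant '[[-0.277,-0.078,0,0,0,0,1],[-0.277,-0.078,0,0,0,0,1],[-0.277,-0.078,0,0,0,0,1],[-0.277,-0.078,0,0,0,0,1],[-0.277,-0.078,0,0,0,0,1],[-0.277,-0.078,0,0,0,0,1],[-0.277,-0.078,0,0,0,0,1],[-0.277,-0.078,0,0,0,0,1],[-0.277,-0.078,0,0,0,0,1]]'; python3 -m pendant '[[0,0,0,0,0,-0.23,1],[0,0,0,0,0,-0.23,1],[0,0,0,0,0,-0.23,1],[0,0,0,0,0,-0.23,1],[0,0,0,0,0,-0.23,1],[0,0,0,0,0,-0.23,1],[0,0,0,0,0,-0.23,1],[0,0,0,0,0,-0.23,1],[0,0,0,0,0,-0.23,1],[0,0,0,0,0,-0.23,1]]' ;python3 plan.py .5895 .0055 .16 176.2
```

```text
time_s: 4.13
ee_pos: [0.5872, 0.0028, 0.2137]
eef_rot: [-3.139, -0.001, 1.738]
force: [-0.2, -0.4, -1.9]
grip_width: 0.0194
time_s: 4.97
ee_pos: [0.5877, 0.0044, 0.2136]
eef_rot: [-3.141, -0.003, 2.949]
force: [-0.8, 0.7, -1.4]
grip_width: 0.0198
tool shift units [-0.014  0.012  0.447]
turn units [-0.    -0.005 -0.242] q [-0.055  0.468  1.505 -0.     1.171 -1.433]
```

```bash
python3 -m pendant '[[-0.014,0.012,0.1,0,0,-0.12,1],[0,0,0.15,0,0,-0.122,1],[0,0,0.1,0,0,0,1],[0,0,0,0,0,0,1]]'; python3 - <<'E'
from h import *
c=snap("wrist","e"); snap("scene","e"); c=snap("side","e"); crop(c,270,150,130,100,5,"de"); crop(load("scene","e"),260,160,130,100,5,"se")
E
```

```text
time_s: 5.3
ee_pos: [0.5887, 0.0055, 0.1694]
eef_rot: [-3.141, -0.006, 3.067]
force: [-1.7, -1.3, -1.7]
grip_width: 0.0195
```

View pics/wriste.png

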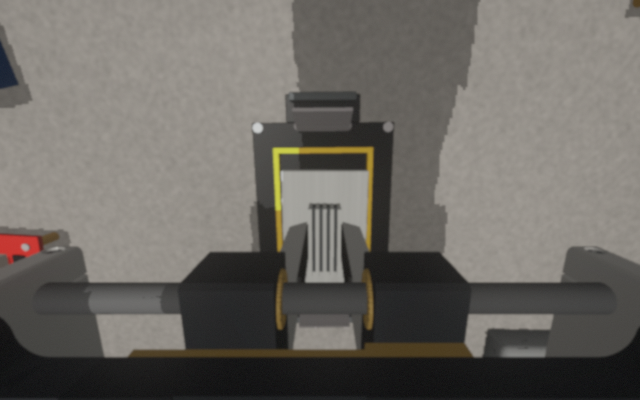

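View pics/de.png

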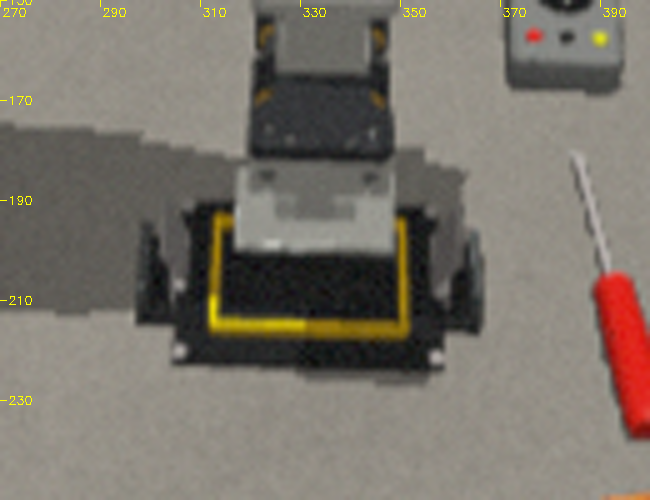

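View pics/se.png

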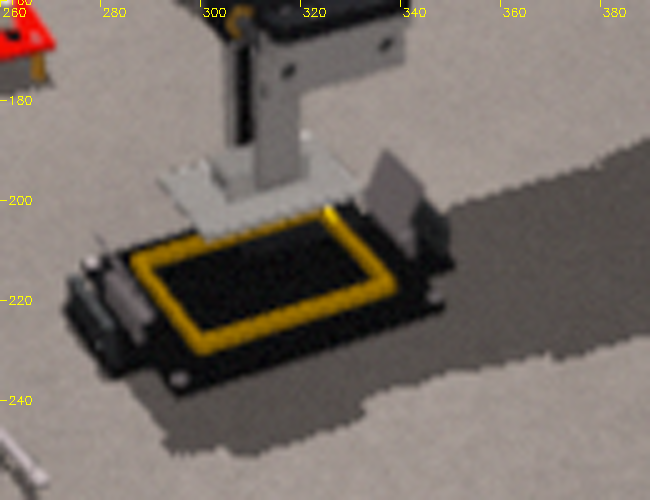

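```bash
python3 -m pendant '[[-0.008,0,0.15,0,0,0,1],[0,0,0.15,0,0,0,1],[0,0,0.1,0,0,0,1],[0,0,0.03,0,0,0,1],[0,0,0,0,0,0,1],[0,0,0,0,0,0,1]]'
```

```text
time_s: 5.95
ee_pos: [0.5914, 0.0054, 0.1223]
eef_rot: [3.142, 0.001, 3.069]
force: [-0.3, 0.0, -1.3]
grip_width: 0.0196
```

```bash
python3 -m pendant '[[0,0,0.02,0,0,0,1],[0,0,0.02,0,0,0,1],[0,0,0.015,0,0,0,1],[0,0,0,0,0,0,1],[0,0,0,0,0,0,1]]'
```

```text
time_s: 6.37
ee_pos: [0.5913, 0.0054, 0.1151]
eef_rot: [3.142, 0.001, 3.069]
force: [0.8, 0.7, 0.2]
grip_width: 0.0196
```

```bash
python3 -m pendant '[[0,0,0.008,0,0,0,1],[0,0,0,0,0,0,1],[0,0,0,0,0,0,0.2],[0,0,0,0,0,0,0.2],[0,0,0,0,0,0,0.2],[0,0,0,0,0,0,0.2]]'; python3 -m pendant '[[0,0,-0.1,0,0,0,0.2],[0,0,-0.3,0,0,0,0.2],[0,0,-0.3,0,0,0,0],[0,0,-0.3,0,0,0,-1],[0,0,-0.3,0,0,0,-1],[0,0,-0.3,0,0,0,-1],[0,0,0,0,0,0,-1]]'
python3 - <<'E'
from h import *
c=snap("wrist","f"); crop(c,220,80,200,150,4,"wf");crop(snap("scene","f"),260,160,130,100,5,"sf")
E
python3 plan.py .4275 .2935 .30 82
```

```text
time_s: 6.87
ee_pos: [0.5911, 0.0054, 0.1138]
eef_rot: [-3.142, -0.0, 3.069]
force: [0.2, 0.1, -0.2]
grip_width: 0.0373
time_s: 7.45
ee_pos: [0.592, 0.0054, 0.3145]
eef_rot: [3.141, 0.011, 3.069]
force: [1.2, -0.0, -0.2]
grip_width: 0.0674
tool shift units [1.533 2.296 0.06 ]
turn units [0.005 0.004 3.129] q [-0.053  0.387  1.392  0.     1.359 -1.551]
```

View pics/wf.png

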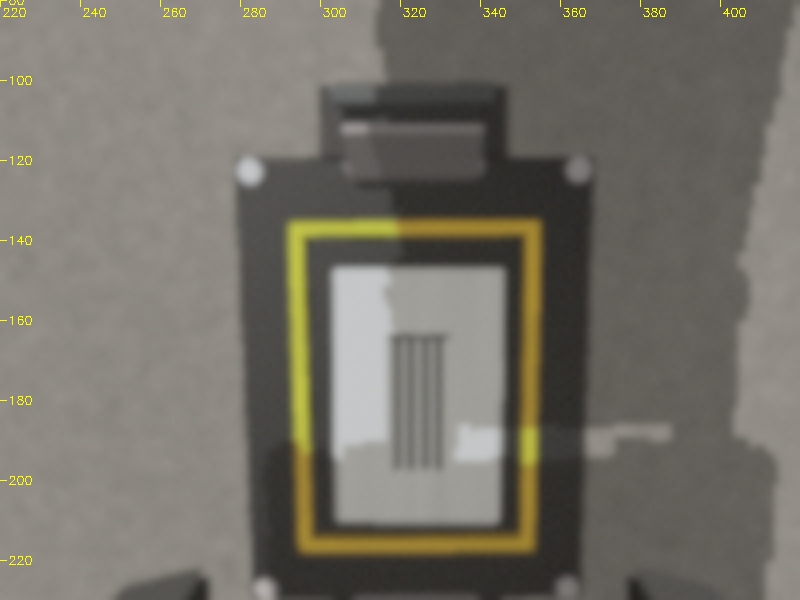

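View pics/sf.png

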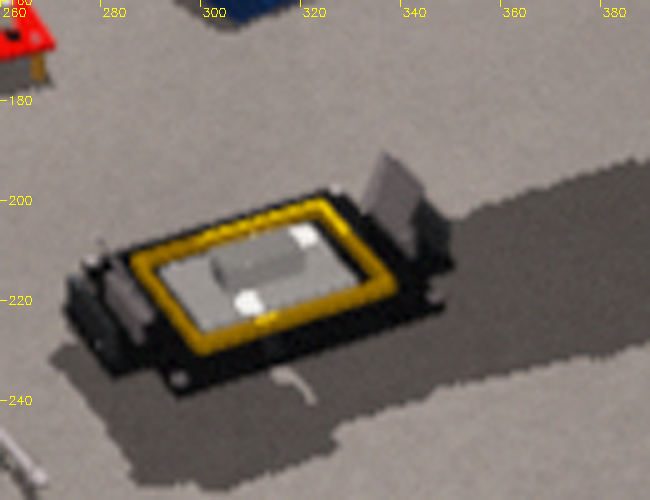

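```bash
sed -i 's/^go(/if __name__=="__main__": go(/; s/^for t in (1,):/for t in ((1,) if __name__=="__main__" else ()):/; s/^for n,c,u,z.*//' m.py; python3 - <<'E'
from m import *
w=load("wrist","f")
a=fit(ob(w,[(354,218.2),(355.2,135),(292,135),(294.5,218.2)],P(.11,.08,.016)),[.59,0,3.07])
b=fit(ob(w,[(345.2,210.7),(346.2,146.7),(302.7,146.7),(303.7,210.7)],P(.086,.056,.006)),[.59,0,3.07],.008)
print(a,b)
E
```

```text
(array([0.5905968 , 0.00553389, 3.07422629]), array([[0.6, 0.5],
       [0.1, 0.2],
       [0.3, 0.5],
       [0.4, 0.3]])) (array([0.5930844 , 0.00606453, 3.06945183]), array([[0.2, 0. ],
       [0.1, 0. ],
       [0.1, 0. ],
       [0.2, 0. ]]))
```

```bash
python3 -m pendant '[[0.17,0.255,0.006,0,0,0,-1],[0.17,0.255,0.006,0,0,0,-1],[0.17,0.255,0.006,0,0,0,-1],[0.17,0.255,0.006,0,0,0,-1],[0.17,0.255,0.006,0,0,0,-1],[0.17,0.255,0.006,0,0,0,-1],[0.17,0.255,0.006,0,0,0,-1],[0.17,0.255,0.006,0,0,0,-1],[0.17,0.255,0.006,0,0,0,-1]]'; python3 -m pendant '[[0,0,0,0,0,0.23,-1],[0,0,0,0,0,0.23,-1],[0,0,0,0,0,0.23,-1],[0,0,0,0,0,0.23,-1],[0,0,0,0,0,0.23,-1],[0,0,0,0,0,0.23,-1],[0,0,0,0,0,0.23,-1],[0,0,0,0,0,0.23,-1],[0,0,0,0,0,0.23,-1],[0,0,0,0,0,0.23,-1]]' ; python3 -m pendant '[[0,0,0,0,0,0.23,-1],[0,0,0,0,0,0.23,-1],[0,0,0,0,0,0.23,-1],[0,0,0,0,0,0.14,-1],[0,0,0,0,0,0,-1]]';python3 plan.py .4275 .2935 .124 82
python3 - <<'E'
from h import *
c=snap("wrist","g"); crop(c,220,80,200,150,4,"wg")
E
```

```text
time_s: 8.3
ee_pos: [0.4263, 0.2945, 0.2982]
eef_rot: [-3.14, -0.002, 3.069]
force: [0.8, 0.5, 0.9]
grip_width: 0.0942
time_s: 9.13
ee_pos: [0.4275, 0.2931, 0.2981]
eef_rot: [-3.139, 0.001, 1.859]
force: [0.4, 0.2, 0.7]
grip_width: 0.0939
time_s: 9.55
ee_pos: [0.4275, 0.2931, 0.2982]
eef_rot: [-3.14, 0.001, 1.427]
force: [-0.2, -0.0, 0.0]
grip_width: 0.0938
tool shift units [0.005 0.002 1.452]
turn units [-0.004  0.003 -0.008] q [0.53  0.234 1.615 0.    1.295 0.674]
```

View pics/wg.png

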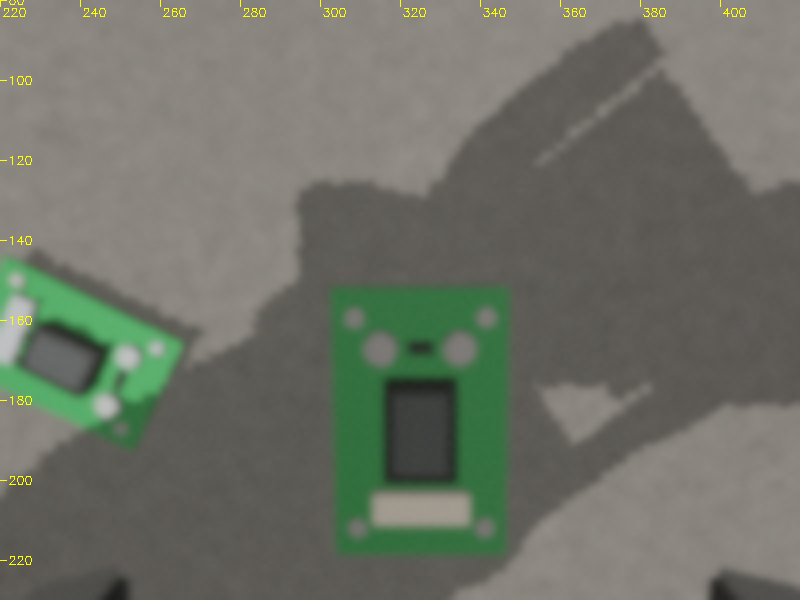

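```bash
python3 - <<'E'
from m import *
w=load("wrist","g")
print(fit(ob(w,[(346.7,218.5),(347.5,152.2),(302.7,152.2),(304,218.5)],P(.084,.054,.026)),[.43,.29,1.42]))
E
```

```text
(array([0.42933606, 0.29352654, 1.43018362]), array([[0.2, 0.2],
       [0.1, 0.3],
       [0. , 0.2],
       [0.1, 0.3]]))
```

```bash
python3 -m pendant '[[0.003,0.01,0.3,0,0,0,-0.5],[0,0,0.3,0,0,0,-0.2],[0,0,0.3,0,0,0,-0.2],[0,0,0.3,0,0,0,-0.2],[0,0,0.15,0,0,0,-0.2],[0,0,0.07,0,0,0,-0.2],[0,0,0,0,0,0,-0.2],[0,0,0,0,0,0,-0.2]]'; python3 - <<'E'
from h import *
crop(snap("scene","h"),380,190,120,100,6,"sh")
E
```

```text
time_s: 10.27
ee_pos: [0.4293, 0.2937, 0.1297]
eef_rot: [3.141, -0.0, 1.432]
force: [0.9, 0.2, 0.0]
grip_width: 0.0565
```

View pics/sh.png

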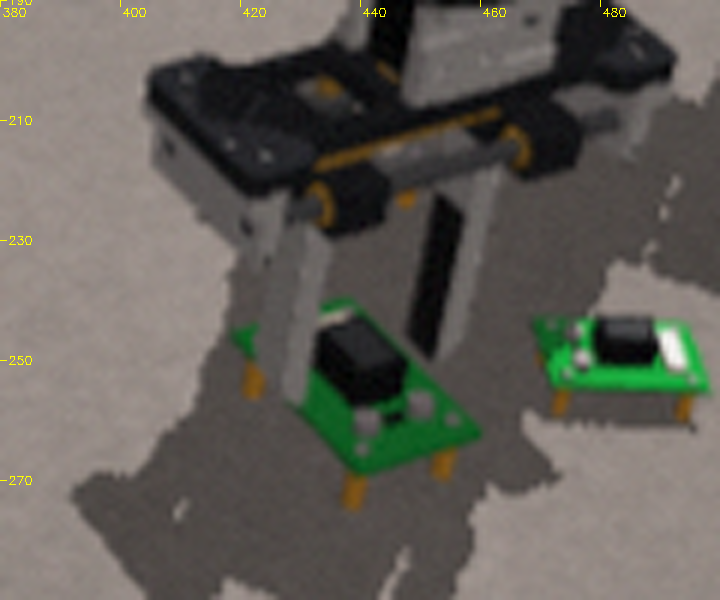

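```bash
python3 -m pendant '[[0,0,0.015,0,0,0,0.3],[0,0,0,0,0,0,0.6],[0,0,0,0,0,0,1],[0,0,0,0,0,0,1],[0,0,0,0,0,0,1],[0,0,0,0,0,0,1],[0,0,0,0,0,0,1],[0,0,0,0,0,0,1]]' 30; python3 -m pendant '[[0,0,-0.1,0,0,0,1],[0,0,-0.2,0,0,0,1],[0,0,-0.3,0,0,0,1],[0,0,-0.3,0,0,0,1],[0,0,0,0,0,0,1],[0,0,0,0,0,0,1]]'; python3 plan.py .589 .005 .26 176.1;  python3 plan.py .589 .005 .26 -3.9
```

```text
time_s: 10.98
ee_pos: [0.4291, 0.2936, 0.1274]
eef_rot: [3.141, -0.0, 1.43]
force: [-1.5, -0.6, 3.8]
grip_width: 0.0217
time_s: 11.48
ee_pos: [0.4294, 0.2937, 0.2367]
eef_rot: [3.139, -0.002, 1.43]
force: [0.0, 0.4, -1.2]
grip_width: 0.0214
tool shift units [-2.196  1.654 -0.195]
turn units [ 7.000e-03  1.000e-03 -3.138e+00] q [ 0.529  0.298  1.684 -0.     1.156  0.67 ]
tool shift units [-2.196  1.654 -0.195]
turn units [ 1.000e-03 -7.000e-03  2.862e+00] q [ 0.529  0.298  1.684 -0.     1.156  0.67 ]
```

```bash
python3 -m pendant '[[-0.22,0.165,-0.02,0,0,0,1],[-0.22,0.165,-0.02,0,0,0,1],[-0.22,0.165,-0.02,0,0,0,1],[-0.22,0.165,-0.02,0,0,0,1],[-0.22,0.165,-0.02,0,0,0,1],[-0.22,0.165,-0.02,0,0,0,1],[-0.22,0.165,-0.02,0,0,0,1],[-0.22,0.165,-0.02,0,0,0,1],[-0.22,0.165,-0.02,0,0,0,1],[-0.22,0.165,-0.02,0,0,0,1]]'; python3 -m pendant '[[0,0,0,0,0,-0.23,1],[0,0,0,0,0,-0.23,1],[0,0,0,0,0,-0.23,1],[0,0,0,0,0,-0.23,1],[0,0,0,0,0,-0.23,1],[0,0,0,0,0,-0.23,1],[0,0,0,0,0,-0.23,1],[0,0,0,0,0,-0.23,1],[0,0,0,0,0,-0.23,1],[0,0,0,0,0,-0.23,1]]' ; python3 -m pendant '[[0,0,0,0,0,-0.23,1],[0,0,0,0,0,-0.23,1],[0,0,0,0,0,-0.23,1],[0,0,0,0,0,-0.148,1],[0,0,0,0,0,0,1]]'; python3 plan.py .589 .005 .175 176.1
```

```text
time_s: 12.32
ee_pos: [0.5884, 0.0028, 0.2573]
eef_rot: [-3.139, 0.0, 1.43]
force: [0.1, 0.3, -0.5]
grip_width: 0.0218
time_s: 13.15
ee_pos: [0.5879, 0.0044, 0.257]
eef_rot: [-3.14, -0.003, 2.641]
force: [0.0, -0.8, -0.6]
grip_width: 0.0212
time_s: 13.57
ee_pos: [0.5879, 0.0044, 0.2572]
eef_rot: [-3.142, -0.003, 3.077]
force: [-0.8, -0.3, -1.1]
grip_width: 0.0216
tool shift units [-0.011  0.005  0.685]
turn units [-0.    -0.005  0.007] q [-0.055  0.424  1.462 -0.     1.259 -1.561]
```

```bash
python3 -m pendant '[[0,0.005,0.2,0,0,0,1],[0,0,0.2,0,0,0,1],[0,0,0.2,0,0,0,1],[0,0,0.07,0,0,0,1],[0,0,0,0,0,0,1],[0,0,0,0,0,0,1]]';python3 - <<'E'
from h import *
c=snap("wrist","i"); crop(c,220,80,200,150,4,"wi"); crop(snap("side","i"),270,150,130,100,5,"di"); crop(snap("scene","i"),260,160,130,100,5,"si")
E
```

```text
time_s: 14.07
ee_pos: [0.5884, 0.005, 0.1789]
eef_rot: [-3.142, -0.001, 3.072]
force: [-0.7, -0.7, 0.8]
grip_width: 0.0219
```

View pics/wi.png

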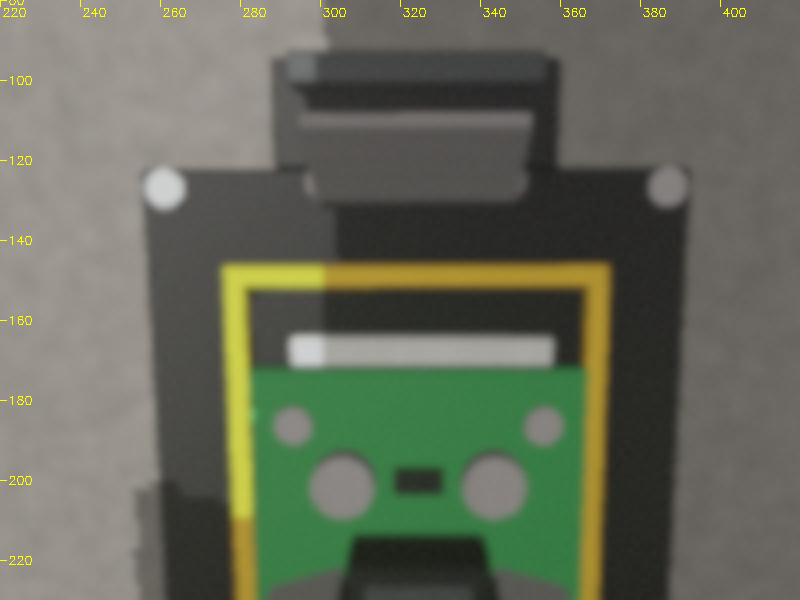

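View pics/di.png

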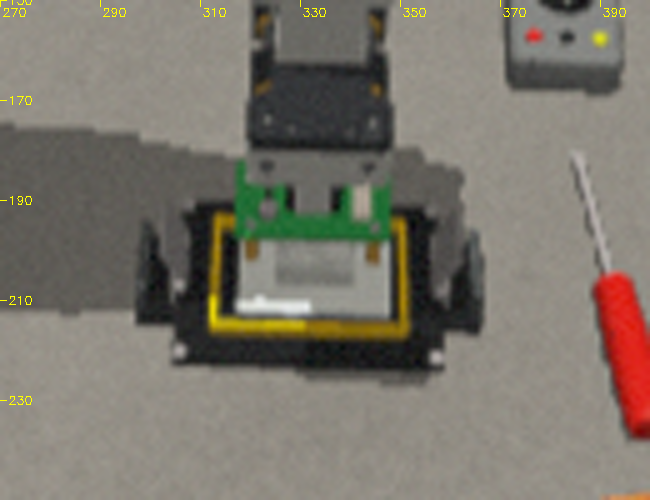

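View pics/si.png

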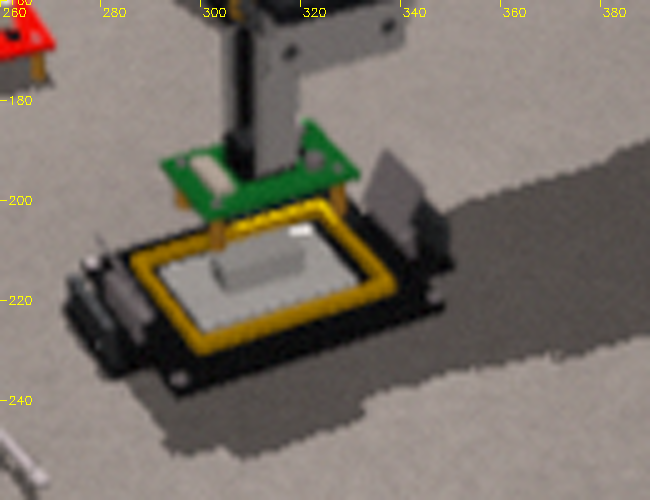

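```bash
python3 -m pendant '[[0.006,0,0.1,0,0,0,1],[0,0,0.1,0,0,0,1],[0,0,0.06,0,0,0,1],[0,0,0,0,0,0,1],[0,0,0,0,0,0,1]]'
```

```text
time_s: 14.63
ee_pos: [0.5874, 0.0051, 0.1469]
eef_rot: [-3.142, -0.001, 3.073]
force: [0.0, 0.6, -0.6]
grip_width: 0.0217
```

```bash
python3 -m pendant '[[-0.012,0,0.02,0,0,0,1],[0,0,0.015,0,0,0,1],[0,0,0.01,0,0,0,1],[0,0,0,0,0,0,1],[0,0,0,0,0,0,1]]'
```

```text
time_s: 15.05
ee_pos: [0.589, 0.005, 0.1423]
eef_rot: [-3.142, 0.0, 3.074]
force: [0.0, 0.2, -0.1]
grip_width: 0.0215
```

```bash
python3 -m pendant '[[0,0,0.008,0,0,0,1],[0,0,0.006,0,0,0,1],[0,0,0,0,0,0,1]]';  python3 -m pendant '[[0,0,0,0,0,0,0.2],[0,0,0,0,0,0,0.2],[0,0,0,0,0,0,0.2],[0,0,0,0,0,0,0.2]]'; python3 -m pendant '[[0,0,-0.1,0,0,0,0.2],[0,0,-0.3,0,0,0,0.2],[0,0,-0.3,0,0,0,0],[0,0,-0.3,0,0,0,-1],[0,0,-0.3,0,0,0,-1],[0,0,-0.1,0,0,0,-1],[0,0,0,0,0,0,-1]]'
python3 - <<'E'
from h import *
c=snap("wrist","j"); crop(c,220,80,200,150,4,"wj");crop(snap("scene","j"),260,160,130,100,5,"sj")
E
python3 plan.py .608 -.277 .30 83.3
```

```text
time_s: 15.3
ee_pos: [0.5891, 0.005, 0.1414]
eef_rot: [3.142, 0.001, 3.074]
force: [-4.1, 0.9, 7.3]
grip_width: 0.0215
time_s: 15.63
ee_pos: [0.589, 0.005, 0.1404]
eef_rot: [3.142, -0.0, 3.074]
force: [-0.5, 0.8, -0.6]
grip_width: 0.0375
time_s: 16.22
ee_pos: [0.5894, 0.005, 0.313]
eef_rot: [3.142, 0.007, 3.074]
force: [-0.5, -0.1, -0.1]
grip_width: 0.0676
tool shift units [-0.32  -2.333  0.069]
turn units [-0.    -0.     3.093] q [-0.054  0.383  1.397  0.     1.362 -1.557]
```

View pics/wj.png

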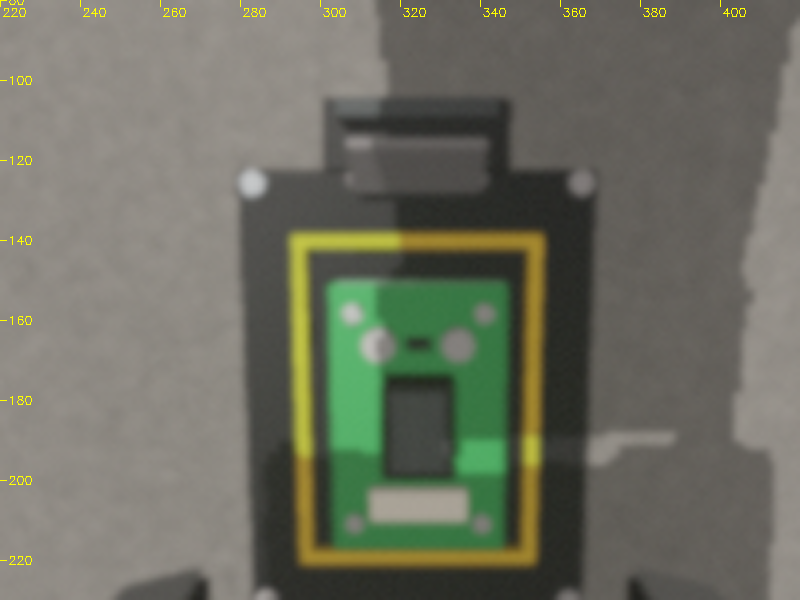

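View pics/sj.png

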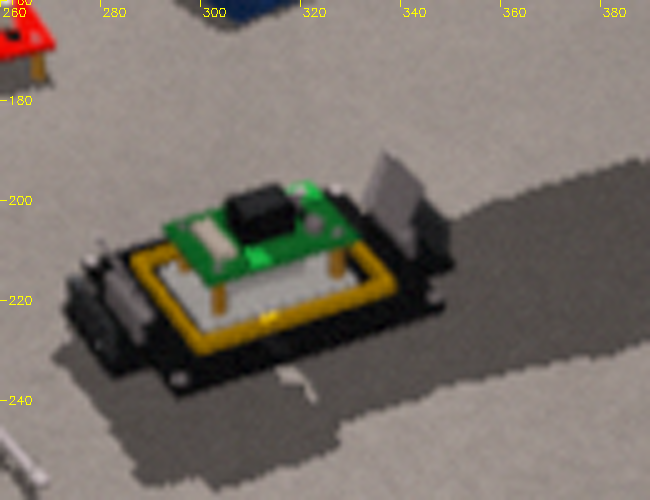

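```bash
python3 - <<'E'
from m import *
w=load("wrist","j")
a=fit(ob(w,[(354.7,221.5),(356.2,138.2),(292.5,138.2),(294.5,221.5)],P(.11,.08,.016)),[.59,0,3.07])
b=fit(ob(w,[(346.5,217.5),(347.5,150),(301.7,150),(303.2,217.5)],P(.084,.054,.026)),[.59,0,3.07],.014)
print(a,b)
E
python3 -m pendant '[[-0.035,-0.26,0.006,0,0,0,-1],[-0.035,-0.26,0.006,0,0,0,-1],[-0.035,-0.26,0.006,0,0,0,-1],[-0.035,-0.26,0.006,0,0,0,-1],[-0.035,-0.26,0.006,0,0,0,-1],[-0.035,-0.26,0.006,0,0,0,-1],[-0.035,-0.26,0.006,0,0,0,-1],[-0.035,-0.26,0.006,0,0,0,-1],[-0.035,-0.26,0.006,0,0,0,-1]]'; python3 -m pendant '[[0,0,0,0,0,0.23,-1],[0,0,0,0,0,0.23,-1],[0,0,0,0,0,0.23,-1],[0,0,0,0,0,0.23,-1],[0,0,0,0,0,0.23,-1],[0,0,0,0,0,0.23,-1],[0,0,0,0,0,0.23,-1],[0,0,0,0,0,0.23,-1],[0,0,0,0,0,0.23,-1],[0,0,0,0,0,0.23,-1]]' ; python3 -m pendant '[[0,0,0,0,0,0.23,-1],[0,0,0,0,0,0.23,-1],[0,0,0,0,0,0.23,-1],[0,0,0,0,0,0.1,-1],[0,0,0,0,0,0,-1]]';python3 plan.py .608 -.277 .128 83.3
python3 - <<'E'
from h import *
c=snap("wrist","k"); crop(c,220,80,200,150,4,"wk")
E
```

```text
(array([0.59068177, 0.00561729, 3.07540133]), array([[0.8, 0.6],
       [0.4, 0.3],
       [0.5, 0.5],
       [0.7, 0.5]])) (array([0.59076845, 0.00595312, 3.0762774 ]), array([[0.5, 0.5],
       [0.4, 0.3],
       [0.5, 0.4],
       [0.4, 0.3]]))
time_s: 17.07
ee_pos: [0.6072, -0.2792, 0.2997]
eef_rot: [3.14, -0.003, 3.073]
force: [0.7, 0.3, 0.6]
grip_width: 0.0941
time_s: 17.9
ee_pos: [0.6073, -0.2776, 0.2997]
eef_rot: [-3.139, -0.002, 1.863]
force: [-0.7, -0.3, 0.3]
grip_width: 0.0938
time_s: 18.32
ee_pos: [0.6074, -0.2776, 0.2999]
eef_rot: [-3.139, -0.001, 1.453]
force: [-0.7, 0.6, -0.1]
grip_width: 0.0941
tool shift units [0.004 0.009 1.432]
turn units [-0.006 -0.002 -0.002] q [-0.484  0.574  1.14   0.     1.431 -0.366]
```

View pics/wk.png

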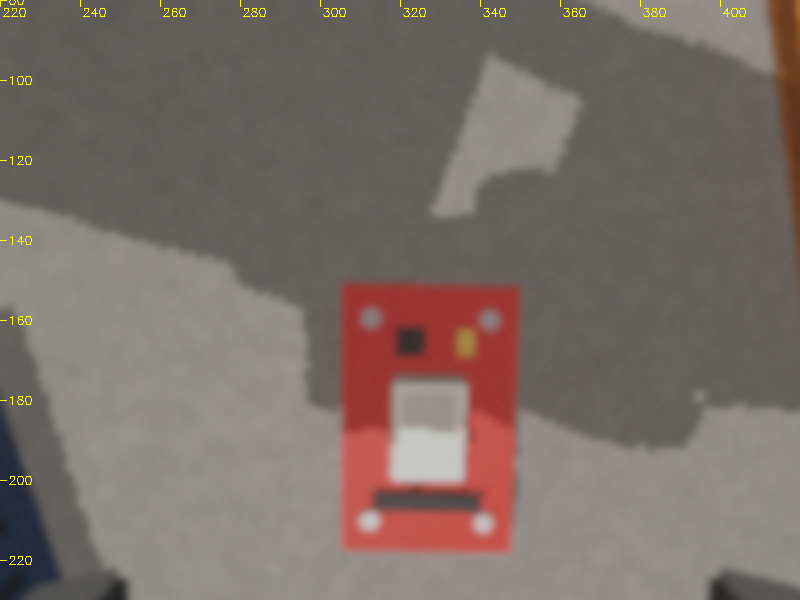

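```bash
python3 - <<'E'
from m import *
w=load("wrist","k")
print(fit(ob(w,[(347.7,218),(350,151.7),(305.7,151),(305.7,217.2)],P(.084,.054,.026)),[.6,-.28,1.42]))
E
python3 plan.py .6095 -.277 .127 82.2
```

```text
(array([ 0.61150102, -0.27595761,  1.4375809 ]), array([[0.1, 0.1],
       [0.2, 0.2],
       [0.2, 0.2],
       [0.2, 0.3]]))
tool shift units [0.006 0.021 1.443]
turn units [-0.005 -0.002  0.042] q [-0.484  0.574  1.14   0.     1.431 -0.37 ]
```

```bash
python3 -m pendant '[[0.008,0.028,0.3,0,0,0.03,-0.5],[0,0,0.3,0,0,0,-0.2],[0,0,0.3,0,0,0,-0.2],[0,0,0.3,0,0,0,-0.2],[0,0,0.15,0,0,0,-0.2],[0,0,0.07,0,0,0,-0.2],[0,0,0,0,0,0,-0.2],[0,0,0,0,0,0,-0.2]]'; python3 - <<'E'
from h import *
crop(snap("side","l"),300,230,110,110,6,"dl")
E
```

```text
time_s: 19.03
ee_pos: [0.6113, -0.2773, 0.1323]
eef_rot: [3.141, 0.0, 1.441]
force: [-0.1, -0.5, 0.2]
grip_width: 0.0569
```

View pics/dl.png

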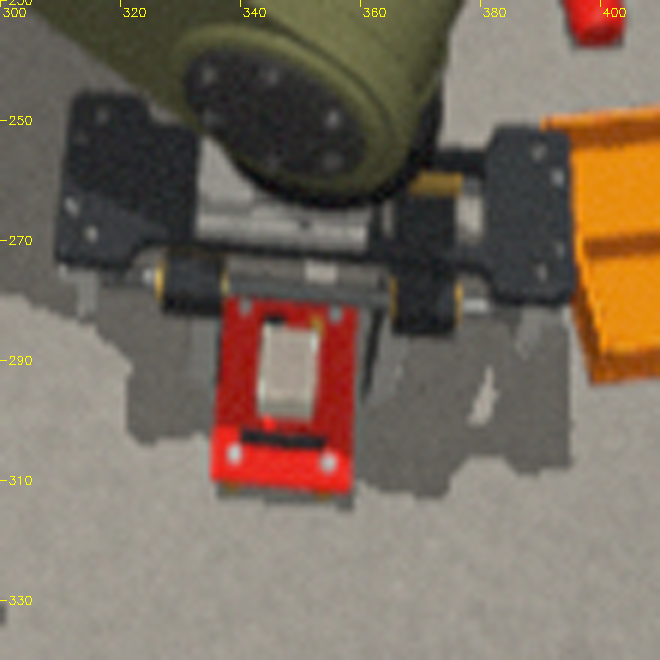

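```bash
python3 -m pendant '[[0.006,0,0.02,0,0,0,0.1],[0,0,0.015,0,0,0,0.4],[0,0,0,0,0,0,0.4],[0,0,0,0,0,0,0.4],[0,0,0,0,0,0,0.4]]'; python3 - <<'E'
from h import *
crop(snap("side","m"),300,230,110,110,6,"dm"); crop(snap("scene","m"),220,100,110,90,6,"sm")
E
```

```text
time_s: 19.5
ee_pos: [0.6112, -0.2765, 0.1278]
eef_rot: [3.141, 0.0, 1.44]
force: [-0.1, -0.1, 0.0]
grip_width: 0.0293
```

View pics/dm.png

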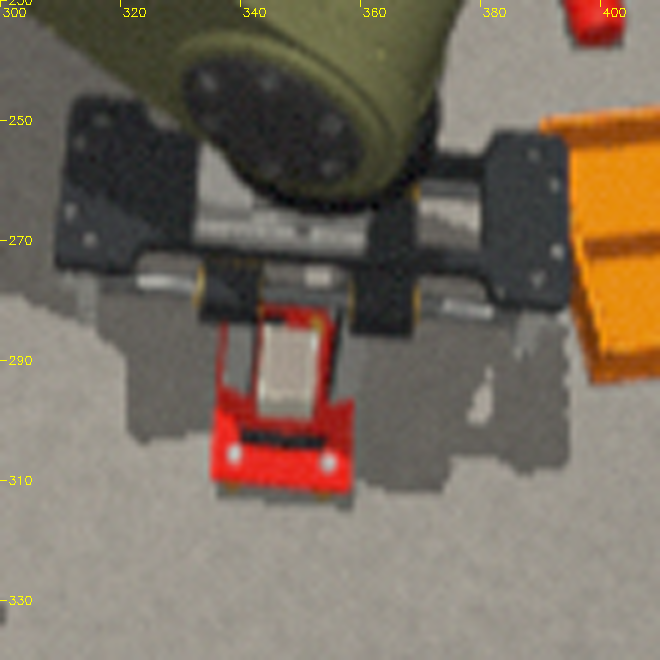

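View pics/sm.png

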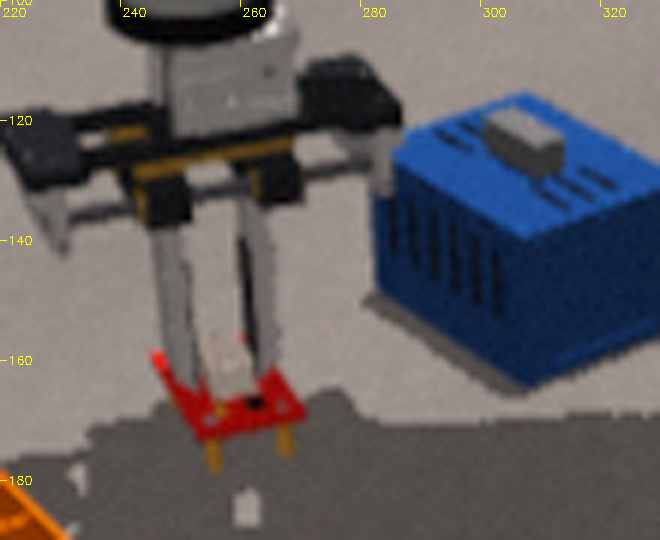

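Fingers straddle the white block. Grip and lift.

```bash
python3 -m pendant '[[0,0,0,0,0,0,1],[0,0,0,0,0,0,1],[0,0,0,0,0,0,1],[0,0,0,0,0,0,1],[0,0,0,0,0,0,1],[0,0,0,0,0,0,1]]' 30; python3 -m pendant '[[0,0,-0.1,0,0,0,1],[0,0,-0.2,0,0,0,1],[0,0,-0.3,0,0,0,1],[0,0,-0.3,0,0,0,1],[0,0,-0.2,0,0,0,1],[0,0,0,0,0,0,1],[0,0,0,0,0,0,1]]'; python3 plan.py .589 .005 .27 176.1; python3 - <<'E'
from h import *
snap("wrist","n")
E
```

```text
time_s: 20.1
ee_pos: [0.6112, -0.2765, 0.1275]
eef_rot: [3.142, 0.0, 1.44]
force: [-0.4, 0.3, 1.0]
grip_width: 0.0216
time_s: 20.68
ee_pos: [0.6113, -0.2766, 0.2614]
eef_rot: [3.139, 0.001, 1.44]
force: [-0.1, -0.3, -1.5]
grip_width: 0.0222
tool shift units [ 2.302 -0.49  -0.075]
turn units [ 3.00e-03  6.00e-03 -3.12e+00] q [-0.479  0.604  1.182  0.     1.353 -0.349]
```

View pics/wristn.png

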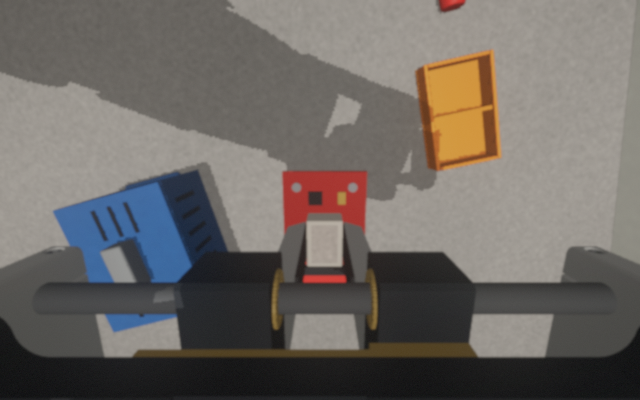

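```bash
python3 -m pendant '[[0.256,-0.054,-0.008,0,0,0,1],[0.256,-0.054,-0.008,0,0,0,1],[0.256,-0.054,-0.008,0,0,0,1],[0.256,-0.054,-0.008,0,0,0,1],[0.256,-0.054,-0.008,0,0,0,1],[0.256,-0.054,-0.008,0,0,0,1],[0.256,-0.054,-0.008,0,0,0,1],[0.256,-0.054,-0.008,0,0,0,1],[0.256,-0.054,-0.008,0,0,0,1]]'; python3 -m pendant '[[0,0,0,0,0,-0.23,1],[0,0,0,0,0,-0.23,1],[0,0,0,0,0,-0.23,1],[0,0,0,0,0,-0.23,1],[0,0,0,0,0,-0.23,1],[0,0,0,0,0,-0.23,1],[0,0,0,0,0,-0.23,1],[0,0,0,0,0,-0.23,1],[0,0,0,0,0,-0.23,1],[0,0,0,0,0,-0.23,1]]' ; python3 -m pendant '[[0,0,0,0,0,-0.23,1],[0,0,0,0,0,-0.23,1],[0,0,0,0,0,-0.23,1],[0,0,0,0,0,-0.13,1],[0,0,0,0,0,0,1]]'; python3 plan.py .589 .005 .190 176.1
```

```text
time_s: 21.48
ee_pos: [0.5886, 0.0068, 0.2666]
eef_rot: [-3.139, 0.0, 1.44]
force: [0.1, -0.3, 0.1]
grip_width: 0.0215
time_s: 22.32
ee_pos: [0.589, 0.0053, 0.2665]
eef_rot: [-3.14, -0.003, 2.65]
force: [-0.2, -0.3, -0.1]
grip_width: 0.0218
time_s: 22.73
ee_pos: [0.589, 0.0053, 0.2666]
eef_rot: [-3.142, -0.003, 3.077]
force: [-0.1, 0.1, -2.2]
grip_width: 0.0216
tool shift units [-0.002 -0.002  0.638]
turn units [-0.    -0.005  0.006] q [-0.053  0.417  1.448 -0.     1.279 -1.559]
```

```bash
python3 -m pendant '[[0,-0.002,0.2,0,0,0.005,1],[0,0,0.2,0,0,0,1],[0,0,0.15,0,0,0,1],[0,0,0.08,0,0,0,1],[0,0,0,0,0,0,1],[0,0,0,0,0,0,1]]';python3 - <<'E'
from h import *
c=snap("wrist","o"); crop(c,220,80,200,150,4,"wo"); crop(snap("side","o"),270,150,130,100,5,"do"); crop(snap("scene","o"),260,160,130,100,5,"so")
E
```

```text
time_s: 23.23
ee_pos: [0.5894, 0.005, 0.1925]
eef_rot: [-3.142, -0.001, 3.07]
force: [-0.1, -0.0, 0.4]
grip_width: 0.0219
```

View pics/wo.png

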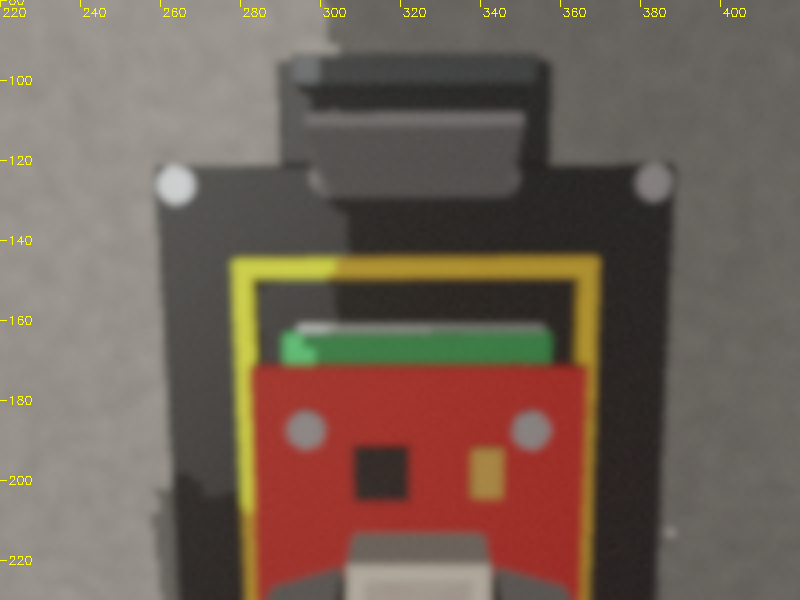

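View pics/so.png

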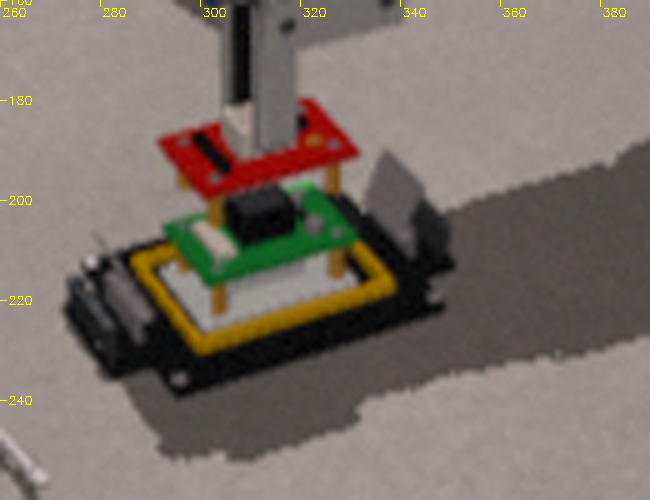

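```bash
python3 -m pendant '[[0,0,0.08,0,0,-0.005,1],[0,0,0.06,0,0,0,1],[0,0,0.03,0,0,0,1],[0,0,0,0,0,0,1],[0,0,0,0,0,0,1]]'
```

```text
time_s: 23.8
ee_pos: [0.5893, 0.005, 0.1718]
eef_rot: [-3.142, -0.001, 3.074]
force: [0.2, 0.0, -0.6]
grip_width: 0.0215
```

```bash
python3 -m pendant '[[0,0,0.015,0,0,0,1],[0,0,0.015,0,0,0,1],[0,0,0.006,0,0,0,1],[0,0,0.005,0,0,0,1],[0,0,0,0,0,0,1],[0,0,0,0,0,0,1]]'
```

```text
time_s: 24.3
ee_pos: [0.5894, 0.005, 0.1675]
eef_rot: [-3.142, 0.0, 3.074]
force: [-1.3, -0.1, 2.9]
grip_width: 0.0213
```

```bash
python3 -m pendant '[[0,0,0,0,0,0,0.2],[0,0,0,0,0,0,0.2],[0,0,0,0,0,0,0.2],[0,0,0,0,0,0,0.2]]'; python3 -m pendant '[[0,0,-0.1,0,0,0,0.2],[0,0,-0.3,0,0,0,0.2],[0,0,-0.3,0,0,0,0],[0,0,-0.3,0,0,0,-1],[0,0,-0.2,0,0,0,-1],[0,0,0,0,0,0,-1],[0,0,0,0,0,0,-1]]'
python3 - <<'E'
from h import *
c=snap("wrist","p"); crop(c,220,80,200,150,4,"wp");crop(snap("scene","p"),260,160,130,100,5,"sp")
E
python3 plan.py .4225 -.308 .32 97.6
```

```text
time_s: 24.63
ee_pos: [0.5894, 0.005, 0.1671]
eef_rot: [3.142, -0.0, 3.074]
force: [-0.7, -0.4, -0.1]
grip_width: 0.0373
time_s: 25.22
ee_pos: [0.5895, 0.005, 0.313]
eef_rot: [3.142, 0.003, 3.074]
force: [-0.4, -0.4, -0.9]
grip_width: 0.0678
tool shift units [ 1.208 -2.697 -0.078]
turn units [-2.000e-03 -2.000e-03  2.617e+00] q [-0.054  0.382  1.393  0.     1.368 -1.556]
```

View pics/wp.png

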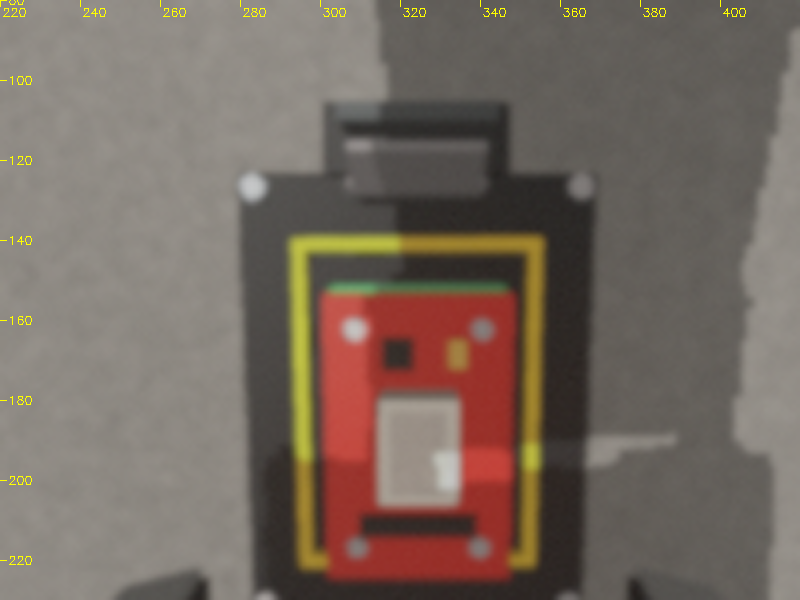

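View pics/sp.png

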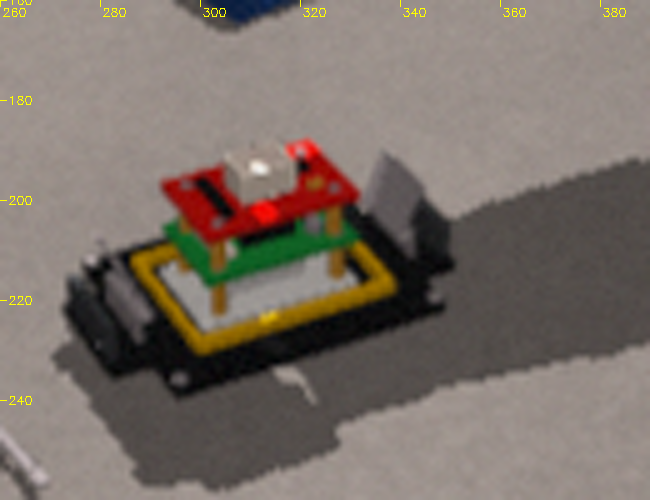

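```bash
python3 -m pendant '[[0.121,-0.27,-0.008,0,0,0,-1],[0.121,-0.27,-0.008,0,0,0,-1],[0.121,-0.27,-0.008,0,0,0,-1],[0.121,-0.27,-0.008,0,0,0,-1],[0.121,-0.27,-0.008,0,0,0,-1],[0.121,-0.27,-0.008,0,0,0,-1],[0.121,-0.27,-0.008,0,0,0,-1],[0.121,-0.27,-0.008,0,0,0,-1],[0.121,-0.27,-0.008,0,0,0,-1],[0.121,-0.27,-0.008,0,0,0,-1]]'; python3 -m pendant '[[0,0,0,0,0,0.23,-1],[0,0,0,0,0,0.23,-1],[0,0,0,0,0,0.23,-1],[0,0,0,0,0,0.23,-1],[0,0,0,0,0,0.23,-1],[0,0,0,0,0,0.23,-1],[0,0,0,0,0,0.23,-1],[0,0,0,0,0,0.23,-1],[0,0,0,0,0,0.23,-1],[0,0,0,0,0,0.23,-1]]' ; python3 -m pendant '[[0,0,0,0,0,0.2,-1],[0,0,0,0,0,0.117,-1],[0,0,0,0,0,0,-1],[0,0,0,0,0,0,-1]]';python3 plan.py .4225 -.308 .32 97.6
python3 - <<'E'
from h import *
c=snap("wrist","q"); crop(c,220,80,200,150,4,"wq")
E
```

```text
time_s: 26.15
ee_pos: [0.4212, -0.3095, 0.3196]
eef_rot: [3.14, -0.002, 3.074]
force: [-0.1, 0.1, 0.5]
grip_width: 0.0938
time_s: 26.98
ee_pos: [0.4223, -0.3082, 0.3194]
eef_rot: [-3.14, -0.002, 1.863]
force: [-0.3, 0.4, -0.3]
grip_width: 0.094
time_s: 27.32
ee_pos: [0.4223, -0.3083, 0.3198]
eef_rot: [-3.14, -0.001, 1.705]
force: [0.2, -0.1, 0.1]
grip_width: 0.0942
tool shift units [ 0.002  0.002 -0.002]
turn units [-0.002 -0.003  0.004] q [-0.701  0.227  1.573  0.     1.344 -0.835]
```

View pics/wq.png

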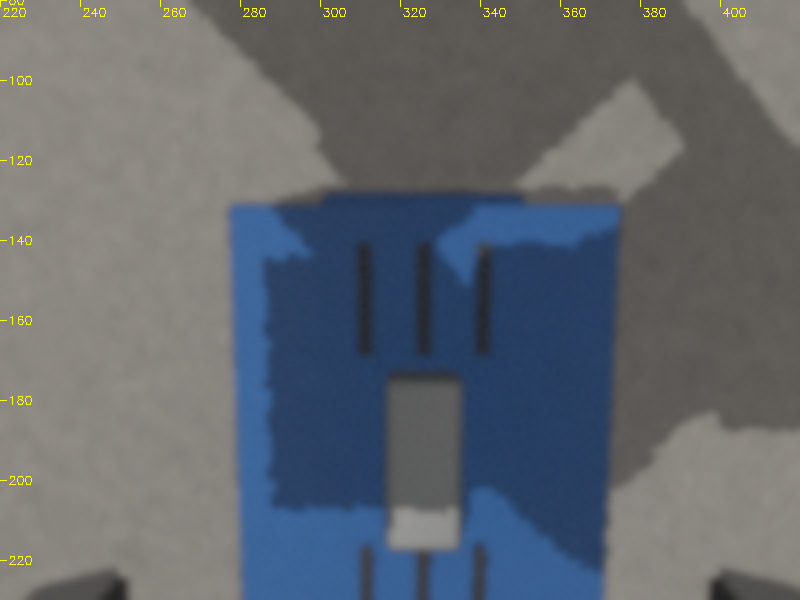

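```bash
python3 - <<'E'
from m import *
w=load("wrist","q")
a=ob(w,[(335,217.5),(335.2,175),(316.7,175),(316.7,217.5)],P(.046,.020,.106));b=ob(w,[None,(375.2,131.2),(277.5,131.2),None],P(.134,.104,.086))
for o in(a,b,a+b): print(fit(o,[.42,-.3,1.7]))
E
python3 plan.py .4235 -.3085 .187 97.6
```

```text
(array([ 0.42492847, -0.30695388,  1.70460965]), array([[0.3, 0.3],
       [0.5, 0.3],
       [0.5, 0.3],
       [0.3, 0.3]]))
(array([ 0.42547739, -0.30752303,  1.70559382]), array([[0.4, 0. ],
       [0.4, 0. ]]))
(array([ 0.42504825, -0.3071674 ,  1.70242791]), array([[0.3, 0.5],
       [0.6, 0. ],
       [0.4, 0.1],
       [0.2, 0.5],
       [0.2, 0.2],
       [0.5, 0.5]]))
tool shift units [-0.004  0.01   1.109]
turn units [-0.002 -0.002  0.004] q [-0.701  0.226  1.573  0.     1.344 -0.836]
```

```bash
python3 -m pendant '[[0.004,0.02,0.3,0,0,0,-0.5],[0,0,0.3,0,0,0,-0.2],[0,0,0.25,0,0,0,-0.2],[0,0,0.15,0,0,0,-0.2],[0,0,0.06,0,0,0,-0.2],[0,0,0,0,0,0,-0.2],[0,0,0,0,0,0,-0.2]]'
```

```text
time_s: 27.95
ee_pos: [0.4251, -0.3078, 0.1943]
eef_rot: [3.141, 0.0, 1.704]
force: [0.7, -0.1, -0.1]
grip_width: 0.0564
```

```bash
python3 -m pendant '[[0,0,0.03,0,0,0,0],[0,0,0.02,0,0,0,0.3],[0,0,0.008,0,0,0,0.4],[0,0,0,0,0,0,0.4]]';python3 -m pendant '[[0,0,0,0,0,0,1],[0,0,0,0,0,0,1],[0,0,0,0,0,0,1],[0,0,0,0,0,0,1],[0,0,0,0,0,0,1],[0,0,0,0,0,0,1]]' 60; python3 -m pendant '[[0,0,-0.05,0,0,0,1],[0,0,-0.1,0,0,0,1],[0,0,-0.2,0,0,0,1],[0,0,-0.2,0,0,0,1],[0,0,-0.2,0,0,0,1],[0,0,-0.2,0,0,0,1],[0,0,-0.2,0,0,0,1],[0,0,0,0,0,0,1],[0,0,0,0,0,0,1]]'; python3 plan.py .589 .005 .32 176.1; python3 - <<'E'
from h import *
snap("wrist","r");snap("side","r")
E
```

```text
time_s: 28.28
ee_pos: [0.4248, -0.3076, 0.1868]
eef_rot: [3.141, 0.0, 1.703]
force: [-0.8, 0.1, 0.5]
grip_width: 0.0331
time_s: 28.78
ee_pos: [0.4248, -0.3076, 0.1867]
eef_rot: [-3.141, 0.0, 1.703]
force: [-2.5, -0.2, 2.3]
grip_width: 0.0198
time_s: 29.53
ee_pos: [0.4249, -0.3075, 0.3251]
eef_rot: [3.14, 0.001, 1.703]
force: [0.3, 0.4, -2.9]
grip_width: 0.0195
tool shift units [2.401 1.7   0.042]
turn units [ 0.     0.003 -2.617] q [-0.696  0.225  1.562  0.     1.352 -0.829]
```

View pics/wristr.png

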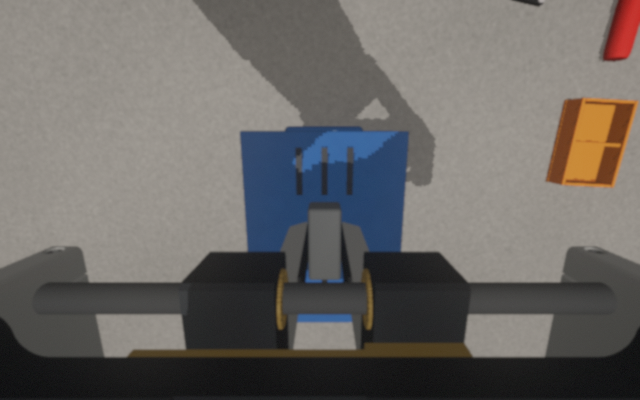

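View pics/sider.png

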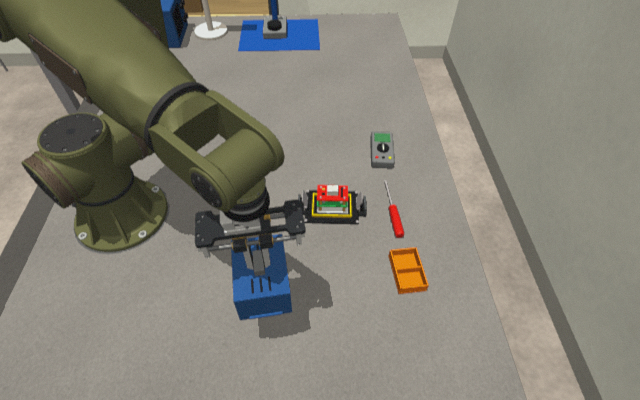

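```bash
python3 -m pendant '[[0.2,0.142,0,0,0,0,1],[0.2,0.142,0,0,0,0,1],[0.2,0.142,0,0,0,0,1],[0.2,0.142,0,0,0,0,1],[0.2,0.142,0,0,0,0,1],[0.2,0.142,0,0,0,0,1],[0.2,0.142,0,0,0,0,1],[0.2,0.142,0,0,0,0,1],[0.2,0.142,0,0,0,0,1],[0.2,0.142,0,0,0,0,1]]'; python3 -m pendant '[[0.2,0.142,0,0,0,0,1],[0.2,0.142,0,0,0,0,1],[0,0,0,0,0,0,1]]' ; python3 -m pendant '[[0,0,0,0,0,-0.22,1],[0,0,0,0,0,-0.22,1],[0,0,0,0,0,-0.22,1],[0,0,0,0,0,-0.22,1],[0,0,0,0,0,-0.22,1],[0,0,0,0,0,-0.22,1],[0,0,0,0,0,-0.22,1],[0,0,0,0,0,-0.22,1],[0,0,0,0,0,-0.22,1],[0,0,0,0,0,-0.22,1]]' ; python3 -m pendant '[[0,0,0,0,0,-0.22,1],[0,0,0,0,0,-0.2,1],[0,0,0,0,0,0,1],[0,0,0,0,0,0,1]]'; python3 plan.py .589 .005 .30 176.1
```

```text
time_s: 30.47
ee_pos: [0.5623, -0.0457, 0.3228]
eef_rot: [-3.139, -0.001, 1.703]
force: [0.1, -0.8, -2.9]
grip_width: 0.0195
time_s: 30.72
ee_pos: [0.5905, 0.0089, 0.3223]
eef_rot: [-3.139, -0.001, 1.707]
force: [-0.3, -0.6, -2.6]
grip_width: 0.0194
time_s: 31.55
ee_pos: [0.5891, 0.0046, 0.3228]
eef_rot: [-3.141, -0.003, 2.861]
force: [0.5, -0.1, -1.9]
grip_width: 0.0195
time_s: 31.88
ee_pos: [0.5892, 0.0047, 0.3234]
eef_rot: [-3.142, -0.002, 3.072]
force: [0.3, -0.1, -2.3]
grip_width: 0.0194
tool shift units [0.002 0.002 0.195]
turn units [-0.    -0.004 -0.004] q [-0.054  0.375  1.374 -0.     1.395 -1.555]
```

```bash
python3 -m pendant '[[0.002,0.002,0.1,0,0,0,1],[0,0,0.12,0,0,0,1],[0,0,0.06,0,0,0,1],[0,0,0,0,0,0,1],[0,0,0,0,0,0,1]]'; python3 - <<'E'
from h import *
c=snap("wrist","s"); crop(c,220,80,200,150,4,"ws"); crop(snap("side","s"),270,130,130,110,5,"ds"); crop(snap("scene","s"),240,140,130,110,5,"ss")
E
```

```text
time_s: 32.3
ee_pos: [0.5892, 0.0051, 0.2908]
eef_rot: [-3.142, -0.001, 3.073]
force: [-0.1, 0.7, -2.6]
grip_width: 0.0194
```

View pics/ws.png

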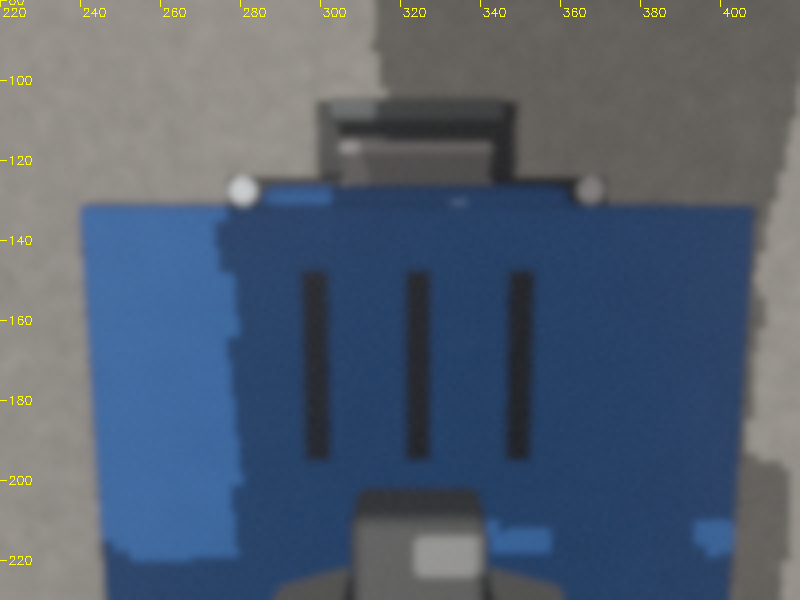

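View pics/ds.png

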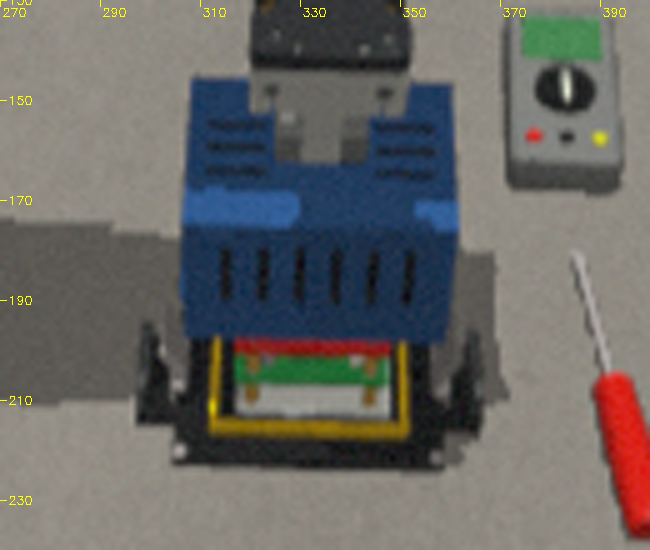

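View pics/ss.png

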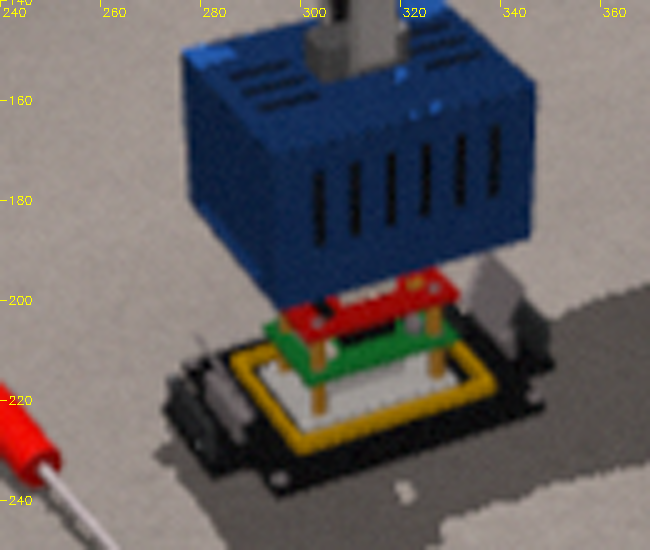

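```bash
python3 - <<'E'
from h import *
c=load("side","s")
a=-.068;ca,sa=np.cos(a),np.sin(a)
def wp(x,y,z): return [.589+ca*x-sa*y,.005+sa*x+ca*y,z]
for P in [(-.067,-.052,.104),(.067,-.052,.104),(-.055,-.04,.016),(.055,-.04,.016),(-.075,-.058,.008),(.075,-.058,.008)]: print(proj(c,wp(*P)).round(1))
E
python3 -m pendant '[[0,0,0.1,0,0,0,1],[0,0,0.12,0,0,0,1],[0,0,0.1,0,0,0,1],[0,0,0.03,0,0,0,1],[0,0,0,0,0,0,1],[0,0,0,0,0,0,1]]'
```

```text
[[306.4 197.7]]
[[358.6 199.1]]
[[311.6 214.8]]
[[351.4 215.9]]
[[304.1 221.6]]
[[358.6 223.1]]
time_s: 32.95
ee_pos: [0.5893, 0.0052, 0.2492]
eef_rot: [3.142, 0.0, 3.075]
force: [0.1, -0.0, -1.5]
grip_width: 0.0194
```

```bash
python3 -m pendant '[[0,0,0.1,0,0,0,1],[0,0,0.08,0,0,0,1],[0,0,0.04,0,0,0,1],[0,0,0,0,0,0,1],[0,0,0,0,0,0,1]]'; python3 - <<'E'
from h import *
crop(snap("side","t"),270,130,130,110,5,"dt"); crop(snap("scene","t"),240,140,130,110,5,"st")
E
```

```text
time_s: 33.37
ee_pos: [0.5892, 0.0052, 0.2223]
eef_rot: [-3.142, -0.001, 3.075]
force: [0.0, -0.4, -2.3]
grip_width: 0.0193
```

View pics/dt.png

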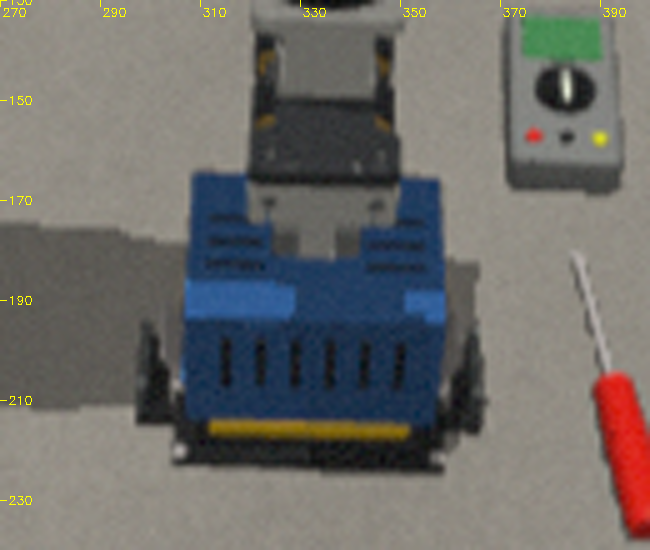

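View pics/st.png

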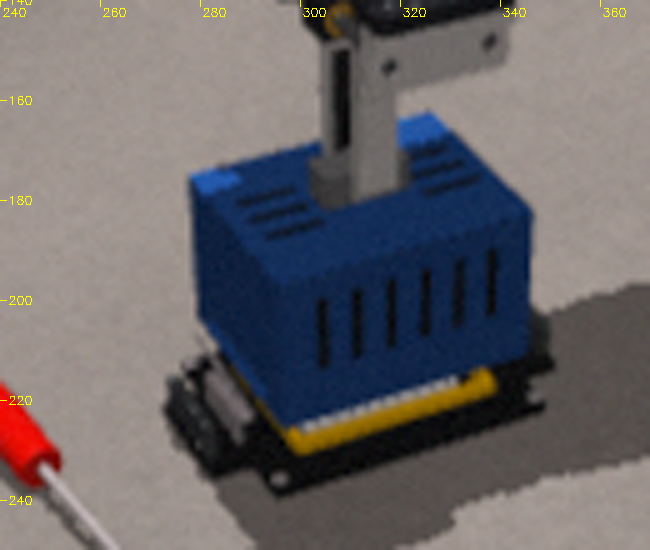

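```bash
python3 -m pendant '[[0,0,0.04,0,0,0,1],[0,0,0.03,0,0,0,1],[0,0,0.02,0,0,0,1],[0,0,0,0,0,0,1],[0,0,0,0,0,0,1]]'; python3 -m pendant '[[0,0,0.02,0,0,0,1],[0,0,0.02,0,0,0,1],[0,0,0,0,0,0,1]]'
```

```text
time_s: 33.88
ee_pos: [0.5892, 0.0052, 0.2116]
eef_rot: [3.142, -0.0, 3.075]
force: [0.6, 0.4, -2.2]
grip_width: 0.0187
time_s: 34.13
ee_pos: [0.5893, 0.0052, 0.2069]
eef_rot: [3.142, 0.0, 3.075]
force: [-1.1, 0.2, -1.8]
grip_width: 0.0195
```

```bash
python3 -m pendant '[[0,0,0.02,0,0,0,1],[0,0,0.02,0,0,0,1],[0,0,0,0,0,0,1]]'; python3 -m pendant '[[0,0,0.02,0,0,0,1],[0,0,0.015,0,0,0,1],[0,0,0,0,0,0,1],[0,0,0,0,0,0,1]]'
```

```text
time_s: 34.38
ee_pos: [0.5892, 0.0052, 0.2019]
eef_rot: [3.142, -0.0, 3.075]
force: [-0.7, -0.3, 0.7]
grip_width: 0.0194
time_s: 34.72
ee_pos: [0.5889, 0.0052, 0.1969]
eef_rot: [-3.142, -0.002, 3.075]
force: [0.4, -1.0, -9.2]
grip_width: 0.0194
```

```bash
python3 -m pendant '[[0,0,0.02,0,0,0,1],[0,0,0,0,0,0,1],[0,0,0,0,0,0,1]]'; python3 -m pendant '[[0,0,0.015,0,0,0,1],[0,0,0,0,0,0,1],[0,0,0,0,0,0,1]]'
```

```text
time_s: 34.97
ee_pos: [0.5893, 0.0052, 0.1956]
eef_rot: [-3.142, 0.0, 3.075]
force: [-0.5, -0.4, -2.2]
grip_width: 0.0196
time_s: 35.22
ee_pos: [0.5896, 0.005, 0.1946]
eef_rot: [-3.141, 0.002, 3.075]
force: [-0.3, -2.7, 6.0]
grip_width: 0.0195
```

```bash
python3 - <<'E'
from h import *
crop(snap("side","u"),270,130,130,110,5,"du"); crop(snap("scene","u"),240,140,130,110,5,"su")
E
```

```text
(no output)
```

View pics/du.png

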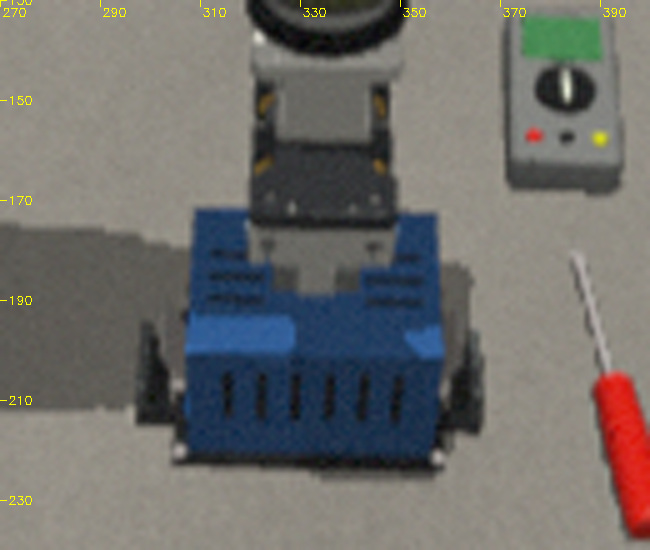

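View pics/su.png

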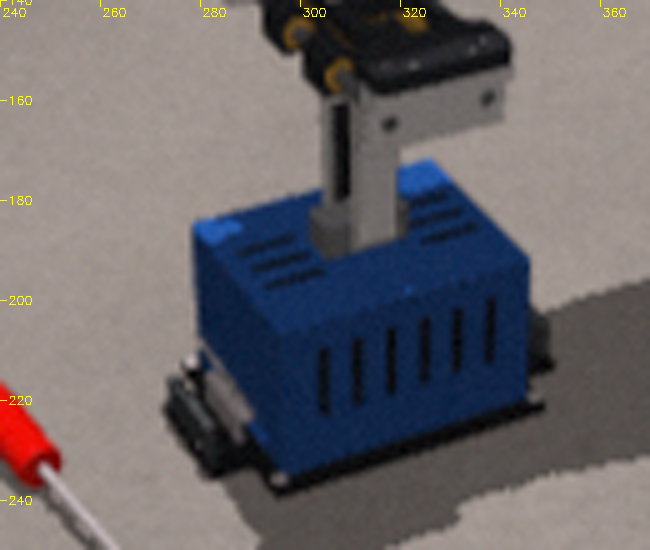

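```bash
python3 -m pendant '[[0,0,0.01,0,0,0,1],[0,0,0,0,0,0,1],[0,0,0,0,0,0,1]]'; python3 -m pendant '[[0,0,-0.008,0,0,0,0.2],[0,0,0,0,0,0,0.2],[0,0,0,0,0,0,0.2],[0,0,0,0,0,0,0.2]]'; python3 -m pendant '[[0,0,-0.1,0,0,0,0.2],[0,0,-0.2,0,0,0,0.2],[0,0,-0.3,0,0,0,0.2],[0,0,-0.3,0,0,0,0.2],[0,0,-0.2,0,0,0,0.2],[0,0,0,0,0,0,0.2],[0,0,0,0,0,0,0.2]]';  python3 - <<'E'
from h import *
crop(snap("side","v"),270,130,130,110,5,"dv"); crop(snap("scene","v"),240,140,130,110,5,"sv"); crop(snap("wrist","v"),220,80,200,150,4,"wv")
E
```

```text
time_s: 35.57
ee_pos: [0.5895, 0.0048, 0.1944]
eef_rot: [-3.141, 0.002, 3.075]
force: [-6.2, -3.6, 16.4]
grip_width: 0.0194
time_s: 35.9
ee_pos: [0.5892, 0.0053, 0.1933]
eef_rot: [3.142, -0.0, 3.075]
force: [-0.7, -1.5, 0.1]
grip_width: 0.037
time_s: 36.48
ee_pos: [0.5893, 0.0052, 0.3273]
eef_rot: [3.142, 0.003, 3.075]
force: [0.1, -0.1, -0.8]
grip_width: 0.0375
```

View pics/dv.png

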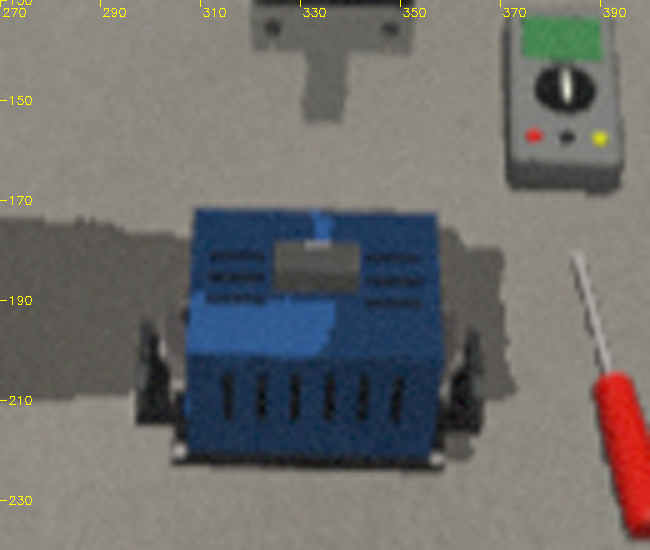

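View pics/sv.png

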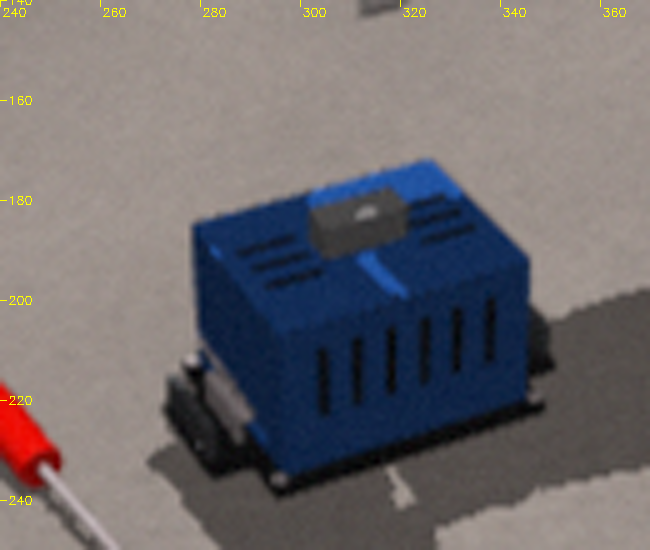

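View pics/wv.png

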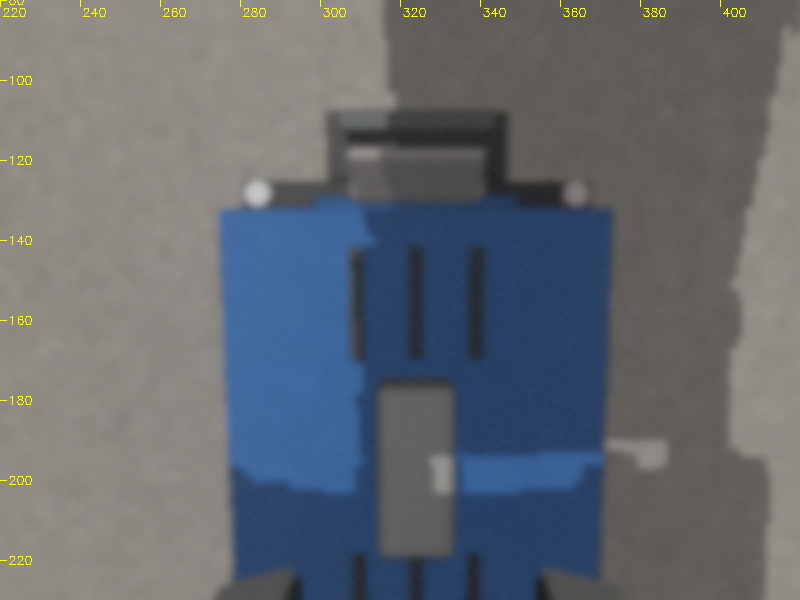

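```bash
python3 - <<'E'
from h import *
a=-.067;ca,sa=np.cos(a),np.sin(a)
for n,ps,seen in (("side",[(-.067,-.052),(.067,-.052)],[(307.8,200.2),(358,201)]),("scene",[(-.067,.052),(.067,-.052),(.067,.052)],[(345,191.6),(278,184.8),(296,206)])):
  c=load(n,"v")
  for z in (.094,.109,):
    print(n,z,[proj(c,[.589+ca*x-sa*y,.005+sa*x+ca*y,z])[0].round(1).tolist() for x,y in ps],seen)
E
```

```text
side 0.094 [[306.5, 200.2], [358.3, 201.5]] [(307.8, 200.2), (358, 201)]
side 0.109 [[306.4, 196.5], [358.7, 197.8]] [(307.8, 200.2), (358, 201)]
scene 0.094 [[345.4, 191.9], [277.3, 184.9], [295.0, 206.8]] [(345, 191.6), (278, 184.8), (296, 206)]
scene 0.109 [[345.6, 186.7], [277.0, 179.7], [294.8, 201.5]] [(345, 191.6), (278, 184.8), (296, 206)]
```

Both views put the cover's top at z 94 mm, which means it is fully seated. The robot is clear, so I'm handing in.

```bash
python3 -c "
from station import ctrl,hand_in
print(ctrl.get_obs()['time_s']); print(hand_in())"
```

```text
36.6333
the job is handed in; nothing more can be done
None
```

The power module is built and handed in at 36.6 s: heat sink, green board, red board and cover are all in place, and `hand_in()` gave no verdict.

- **Heat sink:** it lies flat in the pocket, about 2.5 mm off the chassis centre along x and 0.5 mm along y.
- **Green board:** it stands on the heat sink within about 0.5 mm of centre and is lined up with the chassis.
- **Red board:** it was placed at the same tool position. The pictures showed it level and square on the green board. I did not fit its position as I did for the other two.
- **Cover:** I pushed it down while gripping it; the clips snapped and it bottomed out at about 16 N. After release, the side and scene views both put its top at 94 mm (8 mm seated height), not the 109 mm it would show if not pushed home. It is centred to about 1 mm.
- **Bystanders:** I did not touch the meter, screw tray or screwdriver. The meter and screwdriver look unmoved in the last pictures, and the tray was last in view just before the cover was carried over.

The cameras disagreed with each other by 2–5 mm in x. I settled this by trusting the tool position after each grip, and no check failed.

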